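# Unpack the findings pots from the pinned delivery crate

## Task

Unpack the delivery crate: pull the retaining pin out of the hasp staple, lay it in the brass dish, then swing the lid open past upright and stand every pot from the crate upright on the blue felt mat. Press each pot's cap fully home and, once the crate is empty, close its lid; the pin stays in the dish. Leave the mallet, the jar and the steel block alone.

Things in the scene. Friction and masses are not known exactly. Their poses are not given: they have to be found in the camera images.
- crate: fixed plywood delivery crate base, 150 mm (its x) by 210 mm (its y), walls 45 mm high and 6 mm thick, floor top 6 mm above the bench, no dividers; origin: centre of its underside, x towards its hinge side (away from the robot), z up. Its hasp is on its +y end
- lid (a joint): angle (rad) of the crate's lid: 0 shut, 1.9 at its stop; it turns about crate y, its front (-x) edge rising. The stiff hinge holds the lid at any angle (about 5 N at the handle moves it). The lid is a plywood cover 150 by 210 mm and 35 mm deep: its top is 80 mm above the bench when shut; standing open it reaches 200 mm above the bench just behind the crate's rear rim
- lid_hinge (a point): point on the hinge axis, middle of the crate's rear (+x) rim: 75 mm in crate x from the crate's centre, 45 mm above the bench; the axis runs along crate y
- lid_grip (a point): middle of the steel bar handle on the lid's top: round bar 10 mm thick, 100 mm long along crate y, on two end posts, its axis 35 mm off the lid. With the lid shut it is 135 mm before the hinge axis (crate -x) and 70 mm above it. The bar can turn between gripping fingers, so that the lid can be swung with the tool pointing straight down throughout
- staple (a point): centre of the steel staple's eye, 42 mm outside the crate's +y end wall, 10 mm in crate x from the crate's centre, 54.5 mm above the bench. The eye is 15 mm wide and about 10 mm high; the pin passes it along crate x. A yellow hasp plate fixed to the lid (56 by 62 mm, 4 mm thick, top 51 mm above the bench) lies under the pin, so the lid cannot rise while the pin is in
- pin: loose retaining pin, 30 g: steel shank 7 mm thick from x=-34 to x=+36 mm, square red head 14 by 14 mm from x=-58 to x=-34 mm; origin on its axis, x along the shank to the tip. At the start it lies level through the staple with the head towards crate -x (the robot); it must be drawn along crate -x by 75 mm to come clear
- pin_head (a point): centre of the pin's red head (46 mm from the pin's origin, on pin -x)
- pin_mid (a point): middle of the pin's whole length (11 mm from the pin's origin, on pin -x)
- dish: loose brass dish, 150 mm (its x) by 100 mm (its y), walls 15 mm high and 4 mm thick, floor 4 mm thick; origin: centre of its underside
- mat: blue felt mat lying flat on the bench, 200 mm (its x) by 220 mm (its y), 1 mm thick and yielding (reckon its surface as bench level); origin: its centre
- pot1: metal pot with a blue push-in cap, 135 g, weighted foot: body 46 mm across and 40 mm high; the cap is 32 mm across and 18 mm tall on top of it, so the cap's top is 58 mm above the pot's underside once home (up to 8 mm higher when proud). The pot can be lifted by its cap without the cap coming off. Origin: centre of the underside, z up. Stands in the crate at the start; may be absent
- cap1 (a joint): how far the blue cap of pot1 stands proud of its home position (m): 0 fully home, 0.008 at most (a white stem shows below it). Pushing it down takes about 6 N; it stays where it is left
- pot2: metal pot with a green push-in cap, 135 g, weighted foot: body 46 mm across and 40 mm high; the cap is 32 mm across and 18 mm tall on top of it, so the cap's top is 58 mm above the pot's underside once home (up to 8 mm higher when proud). The pot can be lifted by its cap without the cap coming off. Origin: centre of the underside, z up. Stands in the crate at the start; may be absent
- cap2 (a joint): how far the green cap of pot2 stands proud of its home position (m): 0 fully home, 0.008 at most (a white stem shows below it). Pushing it down takes about 6 N; it stays where it is left
- pot3: metal pot with an orange push-in cap, 135 g, weighted foot: body 46 mm across and 40 mm high; the cap is 32 mm across and 18 mm tall on top of it, so the cap's top is 58 mm above the pot's underside once home (up to 8 mm higher when proud). The pot can be lifted by its cap without the cap coming off. Origin: centre of the underside, z up. Stands in the crate at the start; may be absent
- cap3 (a joint): how far the orange cap of pot3 stands proud of its home position (m): 0 fully home, 0.008 at most (a white stem shows below it). Pushing it down takes about 6 N; it stays where it is left
- pot4: metal pot with a yellow push-in cap, 135 g, weighted foot: body 46 mm across and 40 mm high; the cap is 32 mm across and 18 mm tall on top of it, so the cap's top is 58 mm above the pot's underside once home (up to 8 mm higher when proud). The pot can be lifted by its cap without the cap coming off. Origin: centre of the underside, z up. Stands in the crate at the start; may be absent
- cap4 (a joint): how far the yellow cap of pot4 stands proud of its home position (m): 0 fully home, 0.008 at most (a white stem shows below it). Pushing it down takes about 6 N; it stays where it is left
- mallet: wooden mallet, handle 200 mm long, head 44 mm thick, lying at the back of the bench; not part of the job; origin under the handle's middle
- jar: glass jar 56 mm across, 85 mm high, at the back of the bench; not part of the job; origin: centre of its underside
- steel_block: steel bench block 100 x 100 x 22 mm at the back of the bench; not part of the job; origin: centre of its underside

How it is judged:
By the outcome, as a careful person would: the job done as asked, in the order asked, and still so for the second after the job is handed in, with the robot touching nothing.
Of pot1, pot2, pot3, pot4 only 2 to 4 are there at a start; the rules pass over those that are not, and their reading is None.
At some moment in a run one of dish, pot1, pot2, pot3, pot4 may be knocked a few centimetres aside while the robot is not near it.
Once in a run the grip may slacken for a moment while it holds something.
It also fails if it takes over 210 s, if anything falls off the work surface, if the arm or the gripper's body presses on something with over 40 N, if the wrist force passes 120 N, or if a joint passes its speed limit or range.

## Robot

A 6-joint arm with a two-finger parallel gripper is mounted at the origin on the work surface. World frame = base frame: x ahead of the robot, y to its left, z up, the work surface at z = 0. Lengths are in m, angles in rad, forces in N, time in s.
With the tool pointing down it reaches from about 0.325 to 0.9 m from the base axis. Payload 6.1 kg.
Tool frame: the origin (TCP) lies between the finger pads, 19 mm behind the fingertips; this is the grasp point; z points along the fingers, y is the line along which they close (so a half turn about z gives the same grasp; the last joint's range is limited). The gripper opens to 87 mm and grips with 3 to 60 N. Pads are 19 mm wide; open, the fingers measure 117 mm over their backs; the gripper's body (75 mm by 190 mm) begins 51 mm behind the grasp point.
Start: joints at [-1.333, 0.22, 1.526, -0, 1.395, -0.126], TCP at [0.222, -0.584, 0.241] pointing down, gripper open.
Joint ranges: [-2.98, 2.98], [-0.91, 2.08], [0.09, 2.57], [-1.24, 4.39], [0.2, 2.65], [-2.68, 2.68]. Speed limits (rad/s): [2.57, 2.57, 3.01, 3.14, 3.14, 3.14].

## Interface

Orientations are given as a unit quaternion [w, x, y, z].
In Python, from plant import env, camrig, probe_bus, finish_job gives the robot as it stands (env), with the cameras (camrig), the readings (probe_bus) and the job as plain functions.
- The arm moves only by the tool pendant, called after "Request:" as name([rows], argument=value, ...), one row to a line, values as JSON. Schema: {"type":"object","properties":{"steps":{"type":"array","items":{"type":"array","items":{"type":"number"},"minItems":6,"maxItems":6},"minItems":1,"maxItems":12},"jaw":{"type":"number"},"grip_n":{"type":"number"},"only":{"type":"string"},"quiet":{"type":"boolean"},"lines":{"type":"string"}},"required":["steps"],"additionalProperties":false}. steps is a list of rows, 1 to 12 of them, each of 6 numbers: dx, dy, dz in parts of the range, where 1.0 means 750 mm, then a rotation vector rx, ry, rz in normalised numbers (1 is pi/2 rad); each row shifts and turns the commanded pose from where the row before left it, along the tool's axes as they then stand; what a row does not reach is not made up. A row lasts 1/10 s, in which the tool goes at most 0.05 m and 0.15 rad, less where a joint would pass 70% of its speed; a pose out of reach is approached as far as the arm can. jaw is the finger opening in m, set as the call begins (left out keeps the last). The fingers move at their own pace and stop on an object; grip_n is the grip in N (left out, the last holds). Time passes only in rows, so rows that do not move let the fingers close. The tool returns the time, the measured TCP pose, the force, the opening and the grip force at its end. only (a regular expression) keeps the lines of the reply that match it, lines (a string "A,B") keeps lines A to B, and quiet returns only ok. No shift or turn number may pass 1 either way. Input that does not fit is refused with a message, and nothing moves.
- probe_bus.get_state(): the state, without advancing time (a new reading comes with each control period).
- camrig.get_image(name): name is "scene" or "top" or "wrist"; returns the picture (480x640x3 uint8, blue, green, red); there is no depth.
- camrig.get_calibration(name): a dict with "fx", "fy", "cx", "cy" (pixels), "world_from_camera" (4x4, takes a point from camera to world coordinates); the wrist camera has in their place "T_tool_cam" (4x4, takes a point from camera to tool coordinates, whose origin is the TCP and whose axes are the flange's). Camera axes: x right, y up, looking along -z (the intrinsics and any distortion apply to the point x, -y, -z); pixel columns grow to the right and rows downward; lengths in m; the calibration is good to about 2 mm. A picture is of the moment at which its call begins: read the wrist's pose just before it. get_calibration takes no time and is no camera call.
- finish_job(): hands the job in; it is judged then, once.
The state is a dict: "t": time; "joints": joint angles; "joint_vel": joint speeds; "joint_torque": joint torques, N m; "position": TCP position; "tool_rot": TCP orientation; "contact_force": force on the tool from outside, world axes, zero at the start; "moment": the same for the moment, N m; "grip_width": finger opening in m; "gripper_force": force on a finger pad.
Only numpy, scipy, OpenCV 4.12 (cv2) and the standard library are available. Lean on these libraries where they do the work, as an engineer would, in place of code of your own. Each camera call takes 0.05 s, during which the arm holds its last target. There are 200 camera calls.

## Working session

There is one attempt and no reset: what is moved stays moved. The work goes in short steps, Python scripts to look and compute and a tool call to move; the robot and the scene stay as the last step left them, time stands still between calls to the robot, and variables do not carry over. Pictures are saved under pics/ and viewed, at most 14 in all, crops included, and the job is handed in when it is done.

```bash
ls; mkdir -p pics
```

Run:
```python
from plant import env, camrig, probe_bus, finish_job
import cv2
for n in ("top","scene"):
    cv2.imwrite(f"pics/{n}0.png",camrig.get_image(n)); c=camrig.get_calibration(n); print(n,c)
print(camrig.get_calibration("wrist"));s=probe_bus.get_state();print(s)
```

```text
pics
plant.py
top {'fx': 477.7502833155762, 'fy': 477.7502833155762, 'cx': 308.3780462017816, 'cy': 239.70722865447644, 'world_from_camera': array([[-0.01259961,  0.98279828, -0.18425199,  0.46432788],
       [-0.9997147 , -0.01612072, -0.0176248 , -0.01373081],
       [-0.0202919 ,  0.18397736,  0.982721  ,  0.98665124],
       [ 0.        ,  0.        ,  0.        ,  1.        ]])}
scene {'fx': 605.3231823380106, 'fy': 605.3231823380106, 'cx': 322.05387346224893, 'cy': 236.79461115715145, 'world_from_camera': array([[ 0.83710863, -0.35910213,  0.41266791,  1.194458  ],
       [ 0.54702771,  0.5451865 , -0.63524197, -0.9088992 ],
       [ 0.00313577,  0.75750732,  0.65281914,  1.00438575],
       [ 0.        ,  0.        ,  0.        ,  1.        ]])}
{'fx': 396.6536020407918, 'fy': 396.6536020407918, 'cx': 323.5321449368147, 'cy': 241.6693316869452, 'T_tool_cam': array([[ 1.00058281e-04,  9.55092149e-01,  2.96308921e-01,
         8.13204782e-02],
       [ 9.99999841e-01, -2.60115493e-04,  5.00747663e-04,
        -9.79041324e-04],
       [ 5.55334702e-04,  2.96308824e-01, -9.55092023e-01,
        -1.43006531e-01],
       [ 0.00000000e+00,  0.00000000e+00,  0.00000000e+00,
         1.00000000e+00]])}
{'t': 0.1, 'joints': array([-1.33312196e+00,  2.21151935e-01,  1.52750735e+00,  3.60044920e-06,
        1.39467968e+00, -1.26088799e-01]), 'joint_vel': array([ 0.00278289, -0.0012161 , -0.00421581, -0.00110107,  0.00094205,
        0.0006702 ]), 'joint_torque': array([ 9.66397420e-04, -4.95945132e+01, -3.88518047e+01,  7.01878010e-02,
        5.15650352e-02, -5.56112946e-05]), 'position': array([ 0.22225054, -0.58358715,  0.24023808]), 'tool_rot': array([-8.71894939e-04,  9.83504775e-01,  1.80880058e-01, -4.69211202e-05]), 'contact_force': array([-0.73348823, -0.13638312,  0.56297964]), 'moment': array([-0.0117408 ,  0.03145477, -0.05056833]), 'gripper_force': 0.0, 'grip_width': 0.08672680569405174}
```

View pics/top0.png

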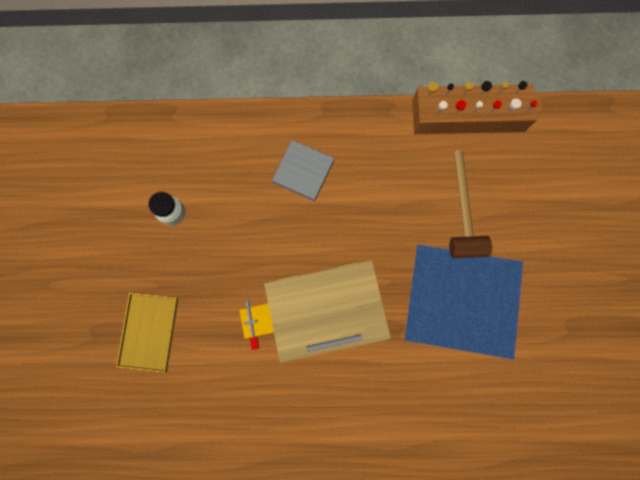

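View pics/scene0.png

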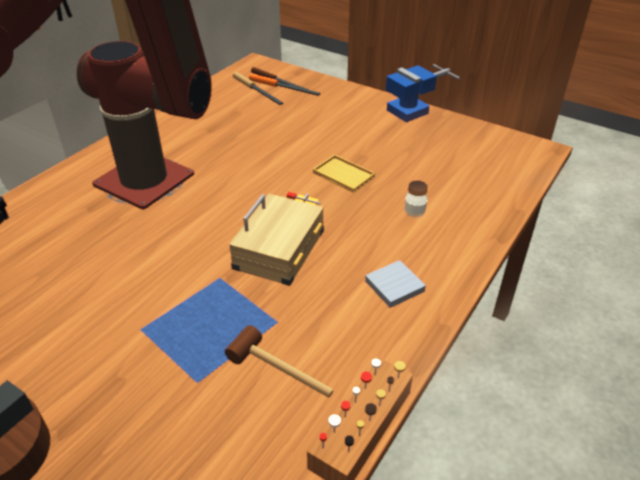

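The top view shows the crate with its lid at px (265..390, 262..361) and its handle from (307,348) to (361,339). The pin head is at (255,343), the dish at (148,332) and the mat at (465,300). The scene view agrees with this layout.

Create h.py:
```python
from plant import env, camrig, probe_bus, finish_job
import cv2, numpy as np
from scipy.spatial.transform import Rotation as R
def rot(s): q=s["tool_rot"]; return R.from_quat([q[1],q[2],q[3],q[0]])
def pose(cam):
    c=camrig.get_calibration(cam)
    if cam=="wrist":
        s=probe_bus.get_state(); T=np.eye(4); T[:3,:3]=rot(s).as_matrix(); T[:3,3]=s["position"]
        return c,T@c["T_tool_cam"]
    return c,c["world_from_camera"]
def px(cp,u,v,z):
    c,T=cp; d=T[:3,:3]@np.array([(u-c["cx"])/c["fx"],-(v-c["cy"])/c["fy"],-1]); o=T[:3,3]
    return o+d*(z-o[2])/d[2]
def blobs(im,lo,hi,amin=20):
    m=cv2.inRange(cv2.cvtColor(im,cv2.COLOR_BGR2HSV),lo,hi)
    cs=cv2.findContours(m,cv2.RETR_EXTERNAL,cv2.CHAIN_APPROX_NONE)[0]
    return sorted([c for c in cs if cv2.contourArea(c)>=amin],key=cv2.contourArea,reverse=True)
def yaw(s=None):
    s=s or probe_bus.get_state(); x=rot(s).as_matrix()[:,0]; return np.arctan2(x[1],x[0])
def go(p,yw=None):
    """tool-axis displacement to world p; turn about tool z to yaw yw; remaining tilt fix"""
    s=probe_bus.get_state(); M=rot(s); d=M.inv().apply(np.array(p)-s["position"])
    out="d_tool "+str(d.round(4))
    if yw is not None:
        t=R.from_matrix(np.array([[np.cos(yw),np.sin(yw),0],[np.sin(yw),-np.cos(yw),0],[0,0,-1]]))
        out+=" rotvec "+str((M.inv()*t).as_rotvec().round(4))
    print(out)
```

Run:
```python
from h import *
im=cv2.imread("pics/top0.png"); cp=pose("top")
def rect(c,z):
    b=cv2.boxPoints(cv2.minAreaRect(c)); P=np.array([px(cp,*q,z) for q in b])
    e=[P[1]-P[0],P[2]-P[1]]
    print(P.mean(0).round(4),[ (round(np.linalg.norm(v),4),round(np.degrees(np.arctan2(v[1],v[0])),1)) for v in e],b.round(0).tolist())
print("mat");[rect(c,0) for c in blobs(im,(100,100,40),(125,255,255),500)[:1]]
print("head");[rect(c,.0545+.007) for c in blobs(im,(0,200,120),(4,255,255),30)]
print("yellow");[rect(c,.051) for c in blobs(im,(22,180,80),(32,255,255),50)]
# lid corners
L=np.array([px(cp,*q,.08) for q in [(265,283),(373,262),(390,339),(280,361)]]);print(L.round(4),L.mean(0))
for i in range(4):
    v=L[(i+1)%4]-L[i];print(np.linalg.norm(v).round(4),np.degrees(np.arctan2(v[1],v[0])).round(1))
print("handle",px(cp,307,348,.12),px(cp,361,339,.12))
b=im[230:380,80:420];cv2.imwrite("pics/topc.png",cv2.resize(b,None,fx=2.3,fy=2.3,interpolation=2))
```

```text
mat
[ 0.518  -0.3142  0.    ] [(np.float64(0.1973), np.float64(-12.2)), (np.float64(0.2283), np.float64(-100.5))] [[402.0, 340.0], [418.0, 245.0], [528.0, 263.0], [513.0, 358.0]]
head
[0.4408 0.1089 0.0615] [(np.float64(0.0122), np.float64(-81.4)), (np.float64(0.0205), np.float64(-169.9))] [[250.0, 338.0], [256.0, 337.0], [258.0, 348.0], [252.0, 349.0]]
[ 0.9163 -0.3145  0.0615] [(np.float64(0.0202), np.float64(-45.5)), (np.float64(0.0148), np.float64(-140.1))] [[455.0, 106.0], [461.0, 99.0], [466.0, 104.0], [460.0, 111.0]]
yellow
[0.4428 0.3196 0.051 ] [(np.float64(0.0941), np.float64(-5.7)), (np.float64(0.0897), np.float64(-99.2))] [[119.0, 364.0], [127.0, 315.0], [172.0, 322.0], [164.0, 371.0]]
[0.4842 0.0962 0.051 ] [(np.float64(0.0373), np.float64(-79.5)), (np.float64(0.0549), np.float64(-168.5))] [[249.0, 307.0], [268.0, 304.0], [274.0, 332.0], [255.0, 335.0]]
[0.4781 0.1281 0.051 ] [(np.float64(0.0121), np.float64(-81.4)), (np.float64(0.0545), np.float64(-169.8))] [[239.0, 309.0], [246.0, 308.0], [250.0, 336.0], [244.0, 337.0]]
[[ 0.5519  0.0861  0.08  ]
 [ 0.589  -0.1203  0.08  ]
 [ 0.4447 -0.1463  0.08  ]
 [ 0.4074  0.0578  0.08  ]] [ 0.49826022 -0.03068459  0.08      ]
0.2097 -79.8
0.1466 -169.8
0.2075 100.3
0.1472 11.1
handle [0.43176826 0.00671162 0.12      ] [ 0.4462064  -0.08923185  0.12      ]
```

View pics/topc.png

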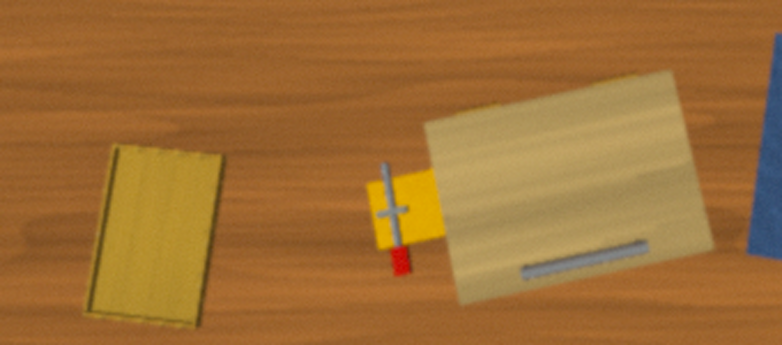

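Run:
```python
from h import *
go([.42,.10,.23],np.radians(10.2))
```

```text
d_tool [ 0.428  -0.5685  0.0113] rotvec [-1.700e-03 -1.000e-04  1.857e-01]
```

The manual's scale: shifts go in shares of 750 mm and turns go in shares of pi/2 rad. Converting my numbers, -0.036 m is -0.048, 0.028 m is 0.0373.

Request:
pendant([
  [0.0373, -0.048, 0, 0, 0, 0],
  [0.0373, -0.048, 0, 0, 0, 0],
  [0.0373, -0.048, 0, 0, 0, 0],
  [0.0373, -0.048, 0, 0, 0, 0],
  [0.0373, -0.048, 0, 0, 0, 0],
  [0.0373, -0.048, 0, 0, 0, 0],
  [0.0373, -0.048, 0, 0, 0, 0],
  [0.0373, -0.048, 0, 0, 0, 0],
  [0.0373, -0.048, 0, 0, 0, 0],
  [0.0373, -0.048, 0, 0, 0, 0],
  [0.0373, -0.048, 0, 0, 0, 0],
  [0.0373, -0.048, 0, 0, 0, 0],
], jaw=0.087)

```text
t: 1.3
position: [0.3826, -0.059, 0.2412]
tool_rot: [0.0, 0.984, 0.181, 0.0]
contact_force: [0.2, 0.0, 0.2]
grip_width: 0.0866
gripper_force: 0.0
```

Request:
pendant([
  [0.0373, -0.048, 0, 0, 0, 0],
  [0.0373, -0.048, 0, 0, 0, 0],
  [0.0373, -0.048, 0, 0, 0, 0],
  [0.0107, -0.0373, 0.0147, 0, 0, 0],
  [0, 0, 0, 0, 0, 0.0592],
  [0, 0, 0, 0, 0, 0.0592],
  [0, 0, 0, 0, 0, 0],
  [0, 0, 0, 0, 0, 0],
])

```text
t: 2.1
position: [0.4201, 0.099, 0.23]
tool_rot: [-0.0, 0.996, 0.09, -0.0]
contact_force: [-0.1, 0.1, -0.3]
grip_width: 0.0873
gripper_force: 0.0
```

Run:
```python
from h import *
go([.42,.10,.23],np.radians(10.2))
cp=pose("wrist"); im=camrig.get_image("wrist"); cv2.imwrite("pics/w1.png",im)
for c in blobs(im,(0,180,60),(6,255,255),60):
    (u,v),sz,a=r=cv2.minAreaRect(c); P=np.array([px(cp,*q,.0615) for q in cv2.boxPoints(r)]); print((u,v),sz,P.round(4).tolist(),P.mean(0))
```

```text
d_tool [ 0.0001 -0.001   0.    ] rotvec [-0.      0.0004  0.0022]
(316.5, 198.5) (27.0, 15.0) [[0.4485, 0.1169, 0.0615], [0.4506, 0.1052, 0.0615], [0.4292, 0.1013, 0.0615], [0.427, 0.1132, 0.0615]] [0.43879706 0.10915566 0.0615    ]
```

View pics/w1.png

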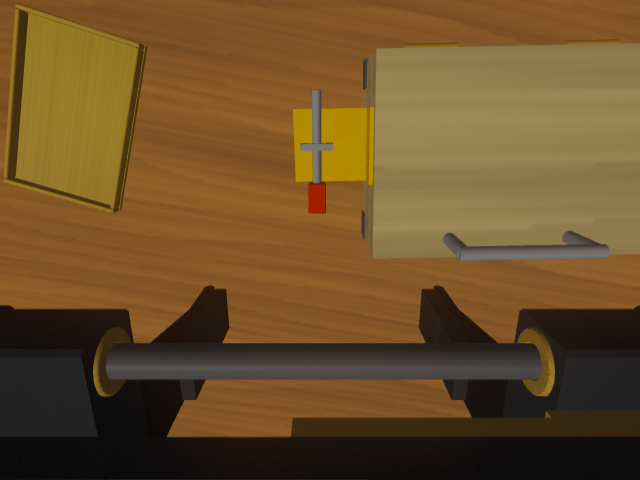

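The wrist view shows the red head at (316,198), the staple at (317,147), the lid's left edge at u≈375 and the handle bar from (463,253) to (607,250). The dish corners are at (18,5), (145,46), (116,211) and (5,180).

Run:
```python
from h import *
cp=pose("wrist"); y=np.radians(10.2); X=np.array([np.cos(y),np.sin(y)]);Y=np.array([-X[1],X[0]])
C=np.array([.4983,-.0307])
def s(n,u,v,z): p=px(cp,u,v,z)[:2]; print(n,p.round(4),"crate",((p-C)@X).round(4),((p-C)@Y).round(4))
s("lidfar",376,48,.08);s("lidnear",373,257,.08);s("bar",459,253,.115);s("bar",608,250,.115);s("head",316.5,198.5,.0615);s("staple",317,147,.0605);s("tip",317,92,.058)
D=np.array([px(cp,*q,.015) for q in [(18,5),(145,46),(116,211),(5,180)]]);print(D.round(4),D.mean(0))
go([.4388,.1092,.13],y)
```

```text
lidfar [0.5506 0.0878] crate 0.0725 0.1074
lidnear [0.4048 0.0578] crate -0.0763 0.1036
bar [0.4296 0.007 ] crate -0.0609 0.0492
bar [ 0.45   -0.0929] crate -0.0586 -0.0527
head [0.439 0.109] crate -0.0336 0.148
staple [0.4784 0.1156] crate 0.0063 0.1475
tip [0.5175 0.1226] crate 0.046 0.1474
[[0.5413 0.3698 0.015 ]
 [0.5295 0.2686 0.015 ]
 [0.3853 0.2884 0.015 ]
 [0.3963 0.3878 0.015 ]] [0.4631166  0.32864416 0.015     ]
d_tool [ 0.0202 -0.0068  0.1001] rotvec [-0.      0.0002  0.0016]
```

To row units: 0.03 m is 0.04, 0.02 m is 0.0267, -0.06 rad is -0.0382.

Request:
pendant([
  [0.0267, -0.0093, 0.0267, 0, 0, 0],
  [0, 0, 0.04, 0, 0, 0],
  [0, 0, 0.04, 0, 0, 0],
  [0, 0, 0.0267, 0, 0, 0],
  [0, 0, 0, -0.0382, 0, 0],
  [0, 0, 0, 0, 0, 0],
  [0, 0, 0, 0, 0, 0],
], jaw=0.035)

```text
t: 2.85
position: [0.4391, 0.1097, 0.1306]
tool_rot: [0.029, 0.996, 0.089, 0.003]
contact_force: [0.4, -0.0, 0.2]
grip_width: 0.0398
gripper_force: 0.0
```

Run:
```python
from h import *
go([.4386,.1090,.068])
```

```text
d_tool [-0.0006 -0.0031  0.0626]
```

To row units: 0.02 m is 0.0267, 0.013 m is 0.0173.

Request:
pendant([
  [0, -0.004, 0.0267, 0, 0, 0],
  [0, 0, 0.0267, 0, 0, 0],
  [0, 0, 0.0173, 0, 0, 0],
  [0, 0, 0.012, 0, 0, 0],
  [0, 0, 0, 0, 0, 0],
], jaw=0.035)

```text
t: 3.35
position: [0.4383, 0.1084, 0.0674]
tool_rot: [0.03, 0.996, 0.089, 0.002]
contact_force: [-0.3, 0.9, 0.4]
grip_width: 0.035
gripper_force: 0.0
```

Request:
pendant([
  [0, 0, 0, 0, 0, 0],
  [0, 0, 0, 0, 0, 0],
  [0, 0, 0, 0, 0, 0],
  [0, 0, 0, 0, 0, 0],
  [0, 0, 0, 0, 0, 0],
  [0, 0, 0, 0, 0, 0],
], jaw=0.0, grip_n=40)

```text
t: 3.95
position: [0.4394, 0.1088, 0.0687]
tool_rot: [0.03, 0.996, 0.089, 0.003]
contact_force: [0.5, -0.1, 3.0]
grip_width: 0.0135
gripper_force: 39.7
```

To row units: -0.015 m is -0.02, -0.012 m is -0.016.

Request:
pendant([
  [-0.0133, 0, 0, 0, 0, 0],
  [-0.016, 0, 0, 0, 0, 0],
  [-0.02, 0, 0, 0, 0, 0],
  [-0.02, 0, 0, 0, 0, 0],
  [-0.02, 0, 0, 0, 0, 0],
  [-0.02, 0, 0, 0, 0, 0],
  [-0.016, 0, 0, 0, 0, 0],
  [0, 0, 0, 0, 0, 0],
])

```text
t: 4.75
position: [0.3434, 0.0918, 0.0671]
tool_rot: [0.03, 0.996, 0.089, 0.001]
contact_force: [0.2, -0.8, 0.1]
grip_width: 0.0138
gripper_force: 39.7
```

Run:
```python
from h import *
cv2.imwrite("pics/w2.png",camrig.get_image("wrist"))
```

```text
(no output)
```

View pics/w2.png

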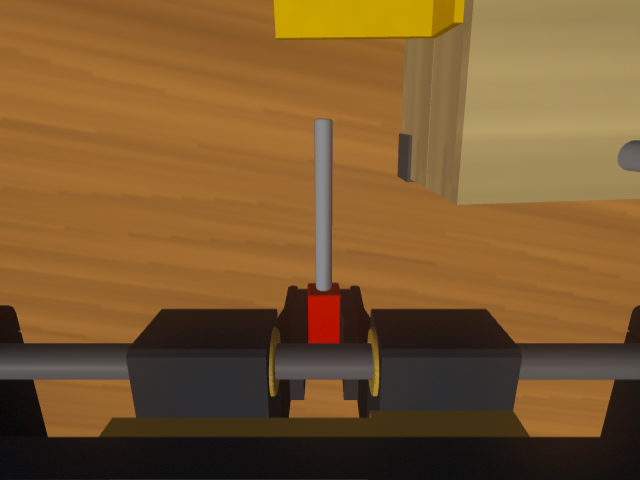

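The pin is held by its red head at (323,315), and its tip at (323,120) is clear of the hasp plate. Next I lift it and carry it to the dish.

To row units: -0.04 m is -0.0533, 0.15 rad is 0.0955.

Request:
pendant([
  [0, 0, -0.0533, 0, 0, 0],
  [0, 0, -0.0533, 0, 0, 0],
  [0, 0, 0, 0.0382, 0, 0],
  [0, 0, 0, 0, 0, 0.0955],
  [0, 0, 0, 0, 0, 0.0955],
  [0, 0, 0, 0, 0, 0],
])

```text
t: 5.4
position: [0.3457, 0.0967, 0.1481]
tool_rot: [-0.0, 0.998, -0.062, 0.0]
contact_force: [-0.5, 0.2, -0.7]
grip_width: 0.0135
gripper_force: 39.7
```

Run:
```python
from h import *
cp=pose("top"); im=camrig.get_image("top"); cv2.imwrite("pics/top2.png",im)
for c in blobs(im,(18,120,60),(35,255,255),200):
    r=cv2.minAreaRect(c); P=np.array([px(cp,*q,.012) for q in cv2.boxPoints(r)]); v=P[1]-P[0];w=P[2]-P[1];print(r[0],P.mean(0),np.linalg.norm(v),np.linalg.norm(w),np.degrees(np.arctan2(v[1],v[0])))
go([.428,.333,.145],np.radians(-7))
```

```text
(311.2640075683594, 313.0299987792969) [ 4.97820984e-01 -3.28659471e-04  1.20000000e-02] 0.2934953042628166 0.1653552581877248 -78.35841339239158
(146.67005920410156, 332.1872253417969) [0.46379773 0.33233274 0.012     ] 0.15484964334965776 0.10654341027017308 -5.945734720296893
(462.769287109375, 193.1538543701172) [ 0.74283772 -0.32171269  0.012     ] 0.014328583331746412 0.18799723266436616 -83.66614589597573
d_tool [ 0.0537 -0.2443  0.003 ] rotvec [0.    0.    0.003]
```

To row units: -0.041 m is -0.0547, 0.04 m is 0.0533.

Request:
pendant([
  [0.012, -0.0547, 0, 0, 0, 0],
  [0.012, -0.0547, 0, 0, 0, 0],
  [0.012, -0.0547, 0, 0, 0, 0],
  [0.012, -0.0547, 0, 0, 0, 0],
  [0.012, -0.0547, 0, 0, 0, 0],
  [0.012, -0.052, 0, 0, 0, 0],
  [0, 0, 0.0533, 0, 0, 0],
  [0, 0, 0.04, 0, 0, 0],
  [0, 0, 0.0333, 0, 0, 0],
  [0, 0, 0.02, 0, 0, 0],
  [0, 0, 0, 0, 0, 0],
  [0, 0, 0, 0, 0, 0],
])

```text
t: 6.65
position: [0.4292, 0.3327, 0.0386]
tool_rot: [-0.0, 0.998, -0.06, 0.0]
contact_force: [-0.8, 1.0, -0.6]
grip_width: 0.0141
gripper_force: 3.9
```

Run:
```python
from h import *
go([.428,.332,.026],np.radians(-7))
cv2.imwrite("pics/w3.png",camrig.get_image("wrist"))
```

```text
d_tool [-0.0012  0.0008  0.0126] rotvec [-0.0003 -0.0004  0.0012]
```

View pics/w3.png

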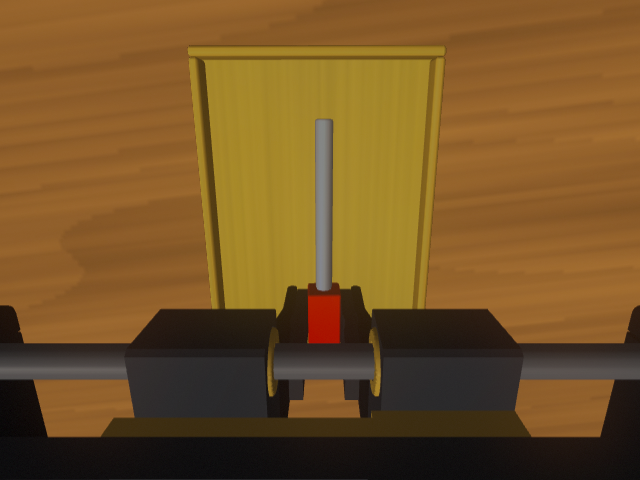

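The pin is held over the dish and lined up with it: its tip is at (323,120) and the dish's far wall at v≈50. The grip force reads slack, but the head hasn't slipped, so I lower and release.

To row units: 0.006 m is 0.008.

Request:
pendant([
  [0, 0, 0.008, 0, 0, 0],
  [0, 0, 0.008, 0, 0, 0],
  [0, 0, 0, 0, 0, 0],
])

```text
t: 7.0
position: [0.4289, 0.3324, 0.0258]
tool_rot: [-0.0, 0.998, -0.061, 0.0]
contact_force: [-1.1, -1.1, -0.7]
grip_width: 0.0138
gripper_force: 39.8
```

Request:
pendant([
  [0, 0, 0, 0, 0, 0],
  [0, 0, 0, 0, 0, 0],
  [0, 0, 0, 0, 0, 0],
  [0, 0, -0.0267, 0, 0, 0],
  [0, 0, -0.0533, 0, 0, 0],
  [0, 0, -0.0533, 0, 0, 0],
  [0, 0, -0.0533, 0, 0, 0],
  [0, 0, 0, 0, 0, 0],
], jaw=0.04)

```text
t: 7.8
position: [0.4325, 0.3346, 0.1732]
tool_rot: [-0.003, 0.998, -0.061, 0.005]
contact_force: [0.6, 0.8, 1.1]
grip_width: 0.0398
gripper_force: 0.0
```

Run:
```python
from h import *
y=np.radians(11);X=np.array([np.cos(y),np.sin(y)]);Y=np.array([-X[1],X[0]])
cp=pose("wrist"); im=camrig.get_image("wrist"); cv2.imwrite("pics/w4.png",im)
for c in blobs(im,(0,180,60),(6,255,255),60): print(cv2.minAreaRect(c),px(cp,*cv2.minAreaRect(c)[0],.018))
H=np.array([.4395,-.043]); go([*H,.18],y)
```

```text
d_tool [ 0.0544  0.3729 -0.0113] rotvec [-0.0036 -0.0069 -0.3141]
```

View pics/w4.png

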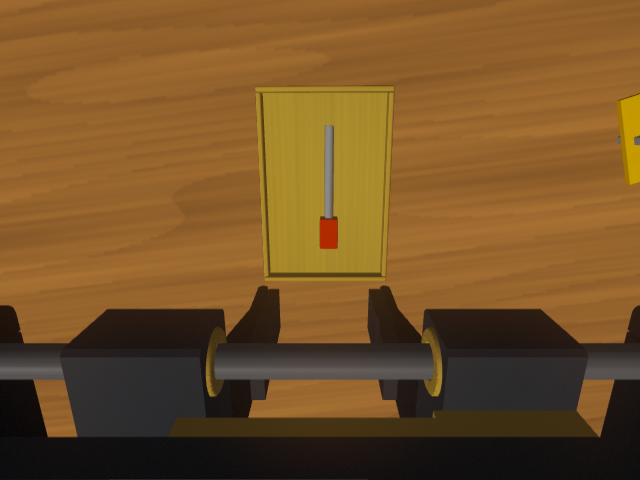

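The pin lies flat in the dish, with its head at (328,233) inside the walls. Next is the lid handle.

To row units: -0.02 m is -0.0267, -0.145 rad is -0.0923.

Request:
pendant([
  [0, 0, -0.0267, 0, 0, -0.0923],
  [0, 0, 0, 0, 0, -0.0923],
  [0, 0, 0, 0, 0, -0.0923],
  [0, 0, 0, 0, 0, -0.0923],
  [0, 0, 0, 0, 0, -0.0923],
  [0, 0, 0, 0, 0, -0.0923],
  [0, 0, 0, 0, 0, -0.0923],
  [0, 0, 0, 0, 0, -0.0923],
  [0, 0, 0, 0, 0, -0.0923],
  [0, 0, 0, 0, 0, -0.0923],
  [0, 0, 0, 0, 0, -0.0923],
  [0, 0, 0, 0, 0, -0.0923],
], jaw=0.04)

```text
t: 9.05
position: [0.4279, 0.332, 0.1842]
tool_rot: [-0.0, 0.688, 0.726, -0.001]
contact_force: [-0.4, 0.3, -0.2]
grip_width: 0.0399
gripper_force: 0.0
```

Request:
pendant([
  [0, 0, 0, 0, 0, -0.0828],
  [0, 0, 0, 0, 0, 0],
])

```text
t: 9.25
position: [0.428, 0.332, 0.1844]
tool_rot: [-0.0, 0.641, 0.767, -0.001]
contact_force: [-0.2, 0.1, -0.0]
grip_width: 0.0397
gripper_force: 0.0
```

Run:
```python
from h import *
go([.4393,-.042,.18],np.radians(100.2))
```

```text
d_tool [-0.3701 -0.0551  0.0048] rotvec [-0.0025  0.0009  0.0001]
```

To row units: -0.04 m is -0.0533, -0.01 m is -0.0133.

Request:
pendant([
  [-0.0533, -0.008, 0, 0, 0, 0],
  [-0.0533, -0.008, 0, 0, 0, 0],
  [-0.0533, -0.008, 0, 0, 0, 0],
  [-0.0533, -0.008, 0, 0, 0, 0],
  [-0.0533, -0.008, 0, 0, 0, 0],
  [-0.0533, -0.008, 0, 0, 0, 0],
  [-0.0533, -0.008, 0, 0, 0, 0],
  [-0.0533, -0.008, 0, 0, 0, 0],
  [-0.0533, -0.008, 0, 0, 0, 0],
  [-0.0133, -0.0013, 0.0067, 0, 0, 0],
  [0, 0, 0, 0, 0, 0],
], jaw=0.04)

```text
t: 10.35
position: [0.439, -0.0424, 0.1797]
tool_rot: [-0.001, 0.644, 0.765, -0.0]
contact_force: [0.2, 1.4, -0.7]
grip_width: 0.0398
gripper_force: 0.0
```

Run:
```python
from h import *
go([.4393,-.042,.115],np.radians(100.2))
cv2.imwrite("pics/w5.png",camrig.get_image("wrist"))
```

```text
d_tool [0.0003 0.0005 0.0647] rotvec [-0.002  -0.0011 -0.0068]
```

View pics/w5.png

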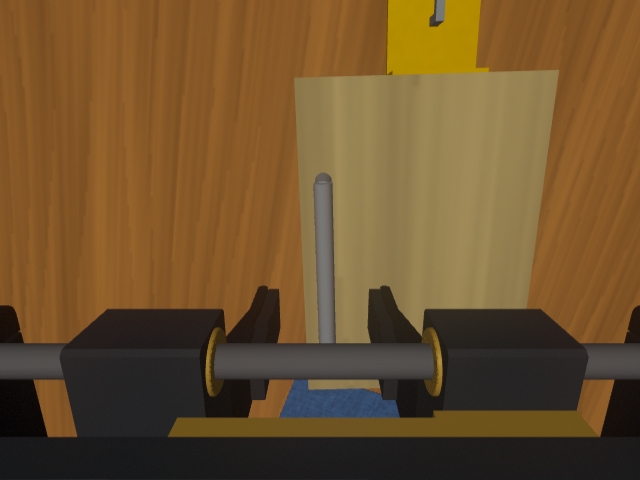

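The bar (323,185)–(326,340) runs centred between the fingers, so I descend and grip.

To row units: 0.025 m is 0.0333, 0.02 m is 0.0267, -0.02 rad is -0.0127.

Request:
pendant([
  [0, 0, 0.0333, 0, 0, -0.0127],
  [0, 0, 0.0267, 0, 0, 0],
  [0, 0, 0.0267, 0, 0, 0],
  [0, 0, 0, 0, 0, 0],
], jaw=0.04)

```text
t: 10.8
position: [0.4373, -0.0391, 0.1131]
tool_rot: [-0.003, 0.634, 0.774, -0.001]
contact_force: [-1.3, 0.0, -0.1]
grip_width: 0.0399
gripper_force: 0.0
```

Request:
pendant([
  [0, 0, 0, 0, 0, 0],
  [0, 0, 0, 0, 0, 0],
  [0, 0, 0, 0, 0, 0],
  [0, 0, 0, 0, 0, 0],
  [0, 0, 0, 0, 0, 0],
  [0, 0, 0, 0, 0, 0],
], jaw=0.0, grip_n=25)

```text
t: 11.4
position: [0.4396, -0.0417, 0.1166]
tool_rot: [-0.0, 0.634, 0.773, -0.0]
contact_force: [-4.3, 0.3, 6.5]
grip_width: 0.009
gripper_force: 25.0
```

Run:
```python
from h import *
s=probe_bus.get_state();M=rot(s);p=s["position"];y=yaw()-np.pi/2;print(np.degrees(y))
X=np.array([np.cos(y),np.sin(y),0])
hz=p+.135*X-[0,0,.07]
print("hinge",hz,"crate c",hz-.075*X)
a0=np.arctan2(.07,-.135);r=.152; prev=p
for th in np.arange(.2,1.85,.2).tolist()+[1.8]:
    q=hz+X*r*np.cos(a0-th)+np.array([0,0,r*np.sin(a0-th)])
    print(round(th,2),M.inv().apply(q-prev).round(4),q.round(3));prev=q
```

```text
11.283097136738094
hinge [ 0.57201702 -0.01528154  0.04662452] crate c [ 0.49846659 -0.0299558   0.04662452]
0.2 [-0.      0.0166 -0.0254] [ 0.456 -0.038  0.142]
0.4 [-0.      0.0213 -0.0216] [ 0.477 -0.034  0.164]
0.6 [-0.      0.0252 -0.017 ] [ 0.502 -0.029  0.181]
0.8 [-0.      0.028  -0.0116] [ 0.529 -0.024  0.192]
1.0 [-0.      0.0298 -0.0058] [ 0.558 -0.018  0.198]
1.2 [0.     0.0303 0.0002] [ 0.588 -0.012  0.198]
1.4 [0.     0.0297 0.0062] [ 0.617 -0.006  0.191]
1.6 [0.     0.0279 0.012 ] [ 0.644 -0.001  0.179]
1.8 [0.     0.0249 0.0173] [0.669 0.004 0.162]
1.8 [0. 0. 0.] [0.669 0.004 0.162]
```

To row units: -0.013 m is -0.0173, -0.0125 m is -0.0167.

Request:
pendant([
  [0, 0.0107, -0.0173, 0, 0, 0],
  [0, 0.012, -0.0167, 0, 0, 0],
  [0, 0.014, -0.0147, 0, 0, 0],
  [0, 0.0147, -0.014, 0, 0, 0],
  [0, 0.0167, -0.0116, 0, 0, 0],
  [0, 0.0173, -0.0111, 0, 0, 0],
])

```text
t: 12.0
position: [0.5, -0.0297, 0.1812]
tool_rot: [-0.003, 0.634, 0.773, -0.003]
contact_force: [-10.1, -2.9, 9.0]
grip_width: 0.009
gripper_force: 25.0
```

Run:
```python
from h import *
go([.502,-.029,.181])
```

```text
d_tool [0.0003 0.0021 0.0002]
```

To row units: 0.0153 m is 0.0204, 0.015 m is 0.02.

Request:
pendant([
  [0, 0.0187, -0.008, 0, 0, 0],
  [0, 0.0187, -0.0075, 0, 0, 0],
  [0, 0.02, -0.004, 0, 0, 0],
  [0, 0.02, -0.0037, 0, 0, 0],
  [0, 0.02, 0, 0, 0, 0],
  [0, 0.0204, 0.0003, 0, 0, 0],
  [0, 0.02, 0.004, 0, 0, 0],
  [0, 0.0196, 0.0043, 0, 0, 0],
  [0, 0, 0, 0, 0, 0],
])

```text
t: 12.9
position: [0.6197, -0.006, 0.1909]
tool_rot: [0.001, 0.634, 0.773, 0.0]
contact_force: [4.0, -1.9, -0.3]
grip_width: 0.0091
gripper_force: 25.0
```

Request:
pendant([
  [0, 0.0187, 0.0073, 0, 0, 0],
  [0, 0.0185, 0.0087, 0, 0, 0],
  [0, 0.0167, 0.0107, 0, 0, 0],
  [0, 0.0165, 0.0124, 0, 0, 0],
  [0, 0, 0, 0, 0, 0],
])

```text
t: 13.4
position: [0.6709, 0.0042, 0.1611]
tool_rot: [0.001, 0.634, 0.773, 0.0]
contact_force: [4.0, -2.1, -2.2]
grip_width: 0.0093
gripper_force: 25.0
```

Run:
```python
from h import *
go([.669,.004,.162])
```

```text
d_tool [ 0.0002 -0.0019 -0.0009]
```

To row units: -0.045 m is -0.06, -0.04 m is -0.0533.

Request:
pendant([
  [0, 0, 0, 0, 0, 0],
  [0, 0, 0, 0, 0, 0],
  [0, 0, 0, 0, 0, 0],
  [0, 0, -0.0267, 0, 0, 0],
  [0, 0, -0.04, 0, 0, 0],
  [0, 0, -0.0533, 0, 0, 0],
  [0, -0.04, -0.0533, 0, 0, 0],
  [0, -0.06, 0, 0, 0, 0],
  [0, -0.06, 0, 0, 0, 0],
  [0, -0.06, 0, 0, 0, 0],
  [0, -0.06, 0, 0, 0, 0],
  [0, -0.06, 0, 0, 0, 0],
], jaw=0.03)

```text
t: 14.6
position: [0.4178, -0.0453, 0.2917]
tool_rot: [0.0, 0.634, 0.773, 0.0]
contact_force: [-1.1, -0.2, 0.8]
grip_width: 0.0303
gripper_force: 0.0
```

Request:
pendant([
  [-0.0533, -0.0533, 0, 0, 0, 0],
  [0, 0, 0, 0, 0, 0],
])

```text
t: 14.8
position: [0.3894, -0.0902, 0.2922]
tool_rot: [0.001, 0.636, 0.772, -0.001]
contact_force: [0.7, 0.9, 0.0]
grip_width: 0.0298
gripper_force: 0.0
```

Run:
```python
from h import *
im=camrig.get_image("top"); cv2.imwrite("pics/top3.png",im)
cv2.imwrite("pics/top3c.png",cv2.resize(im[220:380,230:550],None,fx=2.5,fy=2.5,interpolation=2))
print(yaw())
```

```text
1.7628190831943724
```

View pics/top3c.png

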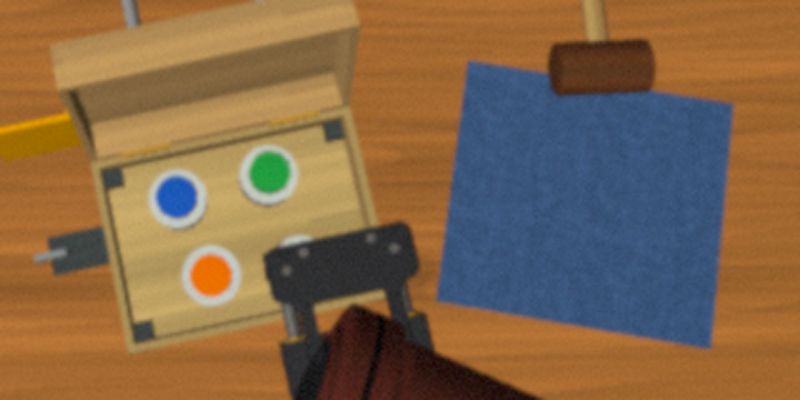

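Four pots are present. In the crop they are blue (177,197), green (269,173) and orange (211,275), with one partly hidden near (300,245). The mat corners are (468,62), (733,104), (710,347) and (438,300). The mallet head sits at the mat's far edge.

To row units: -0.145 rad is -0.0923.

Request:
pendant([
  [0, 0, 0, 0, 0, -0.0923],
  [0, 0, 0, 0, 0, -0.0923],
  [0, 0, 0, 0, 0, -0.0923],
  [0, 0, 0, 0, 0, -0.0923],
  [0, 0, 0, 0, 0, -0.0923],
  [0, 0, 0, 0, 0, -0.0923],
  [0, 0, 0, 0, 0, -0.0923],
  [0, 0, 0, 0, 0, -0.0923],
  [0, 0, 0, 0, 0, -0.0923],
  [0, 0, 0, 0, 0, -0.0923],
  [0, 0, 0, 0, 0, -0.0796],
  [0, 0, 0, 0, 0, 0],
], jaw=0.05)

```text
t: 16.05
position: [0.3927, -0.086, 0.2918]
tool_rot: [0.0, -0.102, 0.995, 0.0]
contact_force: [-0.2, 0.5, -0.1]
grip_width: 0.0498
gripper_force: 0.0
```

Run:
```python
from h import *
go([.47,-.04,.29],np.radians(191.2))
cp=pose("top"); b=[(468,62),(733,104),(710,347),(438,300)]
P=np.array([px(cp,230+u/2.5,220+v/2.5,0.0) for u,v in b]); print(P.round(4),P.mean(0).round(4))
```

```text
d_tool [-0.085   0.0294  0.0018] rotvec [0.0006 0.0002 0.0083]
[[ 0.6348 -0.2231  0.    ]
 [ 0.5961 -0.439   0.    ]
 [ 0.4014 -0.4024  0.    ]
 [ 0.4406 -0.1885 -0.    ]] [ 0.5182 -0.3132  0.    ]
```

To row units: -0.045 m is -0.06, -0.04 m is -0.0533.

Request:
pendant([
  [-0.0533, 0.02, 0, 0, 0, 0],
  [-0.06, 0.0187, 0, 0, 0, 0],
  [0, 0, 0, 0, 0, 0],
  [0, 0, 0, 0, 0, 0],
])

```text
t: 16.45
position: [0.47, -0.0404, 0.2909]
tool_rot: [-0.001, -0.1, 0.995, 0.0]
contact_force: [-0.5, -0.5, 0.4]
grip_width: 0.0499
gripper_force: 0.0
```

Create caps.py:
```python
from h import *
HS={"blue":((105,170,90),(122,255,255)),"green":((45,120,60),(80,255,255)),"orange":((6,190,150),(15,255,255)),"yellow":((21,190,120),(33,255,255))}
def cen(im,n,roi=None):
    out=[]
    for c in blobs(im,*HS[n],60):
        (u,v),r=cv2.minEnclosingCircle(c); f=cv2.contourArea(c)/(np.pi*r*r)
        if f>.55 and r<70: (u,v),ax,_=cv2.fitEllipse(c); out.append((round(u,1),round(v,1),round(r,1),round(f,2)))
    return out
```

Run:
```python
from caps import *
cp=pose("wrist"); im=camrig.get_image("wrist"); cv2.imwrite("pics/w6.png",im); ct=pose("top"); it=camrig.get_image("top"); cv2.imwrite("pics/top4.png",it)
for n in HS:
    print(n,"W",[(q,px(cp,*q[:2],.066).round(4).tolist()) for q in cen(im,n)]," T",[(q,px(ct,*q[:2],.066).round(4).tolist()) for q in cen(it,n)])
```

```text
blue W [((373.1, 275.6, 15.0, 0.58), [0.5253, 0.0227, 0.066])]  T []
green W [((296.7, 273.2, 17.0, 0.89), [0.5379, -0.0524, 0.066])]  T []
orange W []  T []
yellow W [((285.9, 201.1, 17.6, 0.89), [0.4683, -0.0755, 0.066])]  T []
```

View pics/w6.png

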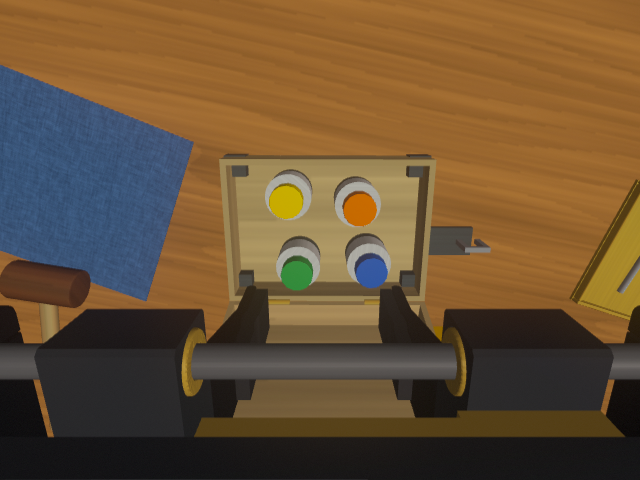

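The wrist view shows the yellow cap at (286,201), orange (360,209), green (297,273) and blue (371,271). All are upright, and the lid is standing open.

Run:
```python
from caps import *
cp=pose("wrist"); ct=pose("top")
W={"yellow":(286,201),"orange":(360,209),"green":(297,273),"blue":(371,271)}
T={"orange":(314.4,330),"green":(337.6,289.2),"blue":(300.8,298.8)}
y=np.radians(11);X=np.array([np.cos(y),np.sin(y)]);Y=np.array([-X[1],X[0]]);C=np.array([.4985,-.030])
for n in W:
    for z in (.064,.068,.072):
        a=px(cp,*W[n],z)[:2]; l=[n,z,a.round(4)]
        if n in T: b=px(ct,*T[n],z)[:2]; l+=[b.round(4),np.linalg.norm(a-b).round(4)]
        print(*l,"crate",((a-C)@X).round(3),((a-C)@Y).round(3))
```

```text
yellow 0.064 [ 0.4685 -0.0767] crate -0.038 -0.04
yellow 0.068 [ 0.4677 -0.0765] crate -0.039 -0.04
yellow 0.072 [ 0.4668 -0.0763] crate -0.04 -0.039
orange 0.064 [ 0.4621 -0.0062] [ 0.4628 -0.0064] 0.0007 crate -0.031 0.03
orange 0.068 [ 0.4613 -0.0067] [ 0.4628 -0.0064] 0.0015 crate -0.032 0.03
orange 0.072 [ 0.4605 -0.0073] [ 0.4628 -0.0065] 0.0024 crate -0.033 0.03
green 0.064 [ 0.5386 -0.0533] [ 0.5395 -0.0522] 0.0014 crate 0.035 -0.031
green 0.068 [ 0.537  -0.0534] [ 0.5391 -0.0521] 0.0025 crate 0.033 -0.03
green 0.072 [ 0.5353 -0.0534] [ 0.5388 -0.0519] 0.0038 crate 0.032 -0.03
blue 0.064 [0.5217 0.0189] [0.5221 0.0188] 0.0003 crate 0.032 0.044
blue 0.068 [0.5203 0.0181] [0.5218 0.0187] 0.0016 crate 0.031 0.043
blue 0.072 [0.5189 0.0173] [0.5216 0.0186] 0.003 crate 0.029 0.043
```

Run:
```python
from h import *
go([.468,-.0767,.068],np.radians(191.2))
```

```text
d_tool [ 0.0082 -0.0344  0.2237] rotvec [ 0.0001 -0.0006  0.0047]
```

The manual's scale: shifts go in shares of 750 mm and turns go in shares of pi/2 rad. Converting my numbers, 0.045 m is 0.06, 0.04 m is 0.0533.

Request:
pendant([
  [0.0107, -0.0453, 0, 0, 0, 0],
  [0, 0, 0.06, 0, 0, 0],
  [0, 0, 0.06, 0, 0, 0],
  [0, 0, 0.06, 0, 0, 0],
  [0, 0, 0.0533, 0, 0, 0],
  [0, 0, 0.04, 0, 0, 0],
  [0, 0, 0.024, 0, 0, 0],
  [0, 0, 0, 0, 0, 0],
], jaw=0.05)

```text
t: 17.35
position: [0.4659, -0.0763, 0.0666]
tool_rot: [-0.002, -0.099, 0.995, 0.001]
contact_force: [-1.4, -0.4, 0.6]
grip_width: 0.0498
gripper_force: 0.0
```

Run:
```python
from h import *
go([.468,-.0767,.068],np.radians(191.2))
```

```text
d_tool [-0.002  -0.0008 -0.0014] rotvec [ 0.0024 -0.0042  0.0035]
```

Request:
pendant([
  [0, 0, 0, 0, 0, 0],
  [0, 0, 0, 0, 0, 0],
  [0, 0, 0, 0, 0, 0],
  [0, 0, 0, 0, 0, 0],
  [0, 0, 0, 0, 0, 0],
], jaw=0.0, grip_n=35)

```text
t: 17.85
position: [0.4699, -0.0768, 0.0703]
tool_rot: [0.001, -0.1, 0.995, -0.001]
contact_force: [-0.9, -0.3, 6.0]
grip_width: 0.0313
gripper_force: 35.0
```

Run:
```python
from h import *
go([.5375,-.3726,.165]); go([.5375,-.3726,.063])
```

```text
d_tool [-0.0073 -0.3035 -0.0943]
d_tool [-0.0071 -0.3033  0.0077]
```

To row units: -0.044 m is -0.0587, -0.04 m is -0.0533.

Request:
pendant([
  [0, 0, -0.0267, 0, 0, 0],
  [0, 0, -0.0533, 0, 0, 0],
  [0, 0, -0.0533, 0, 0, 0],
  [0, -0.0533, 0, 0, 0, 0],
  [-0.0013, -0.0587, 0, 0, 0, 0],
  [-0.0013, -0.0587, 0, 0, 0, 0],
  [-0.0013, -0.0587, 0, 0, 0, 0],
  [-0.0013, -0.0587, 0, 0, 0, 0],
  [-0.0013, -0.0587, 0, 0, 0, 0],
  [-0.0027, -0.0533, 0, 0, 0, 0],
  [0, 0, 0, 0, 0, 0],
])

```text
t: 18.95
position: [0.5353, -0.3739, 0.168]
tool_rot: [-0.0, -0.099, 0.995, -0.001]
contact_force: [0.0, 0.5, -0.6]
grip_width: 0.0308
gripper_force: 35.0
```

Request:
pendant([
  [0, 0, 0.04, 0, 0, 0],
  [0, 0, 0.04, 0, 0, 0],
  [0, 0, 0.0267, 0, 0, 0],
  [0, 0, 0.0133, 0, 0, 0],
  [0, 0, 0, 0, 0, 0],
  [0, 0, 0, 0, 0, 0],
])

```text
t: 19.55
position: [0.5361, -0.3691, 0.0798]
tool_rot: [0.0, -0.101, 0.995, -0.0]
contact_force: [0.7, -1.0, -1.3]
grip_width: 0.0309
gripper_force: 35.0
```

Run:
```python
from h import *
go([.5375,-.3726,.064],np.radians(191.2))
```

```text
d_tool [-0.0007 -0.0037  0.0158] rotvec [-0.0009  0.0007  0.006 ]
```

To row units: 0.01 m is 0.0133, 0.003 m is 0.004.

Request:
pendant([
  [0, 0, 0.0133, 0, 0, 0],
  [0, 0, 0.004, 0, 0, 0],
  [0, 0, 0, 0, 0, 0],
  [0, 0, 0, 0, 0, 0],
], lines="2,4")

```text
position: [0.5355, -0.3691, 0.0659]
tool_rot: [0.0, -0.1, 0.995, -0.0]
contact_force: [0.3, -0.6, -2.1]
```

Request:
pendant([
  [0, 0, 0.004, 0, 0, 0],
  [0, 0, 0, 0, 0, 0],
  [0, 0, 0, 0, 0, 0],
], lines="2,4")

```text
position: [0.5359, -0.3695, 0.0634]
tool_rot: [0.0, -0.1, 0.995, -0.0]
contact_force: [-1.0, 0.1, 1.5]
```

To row units: -0.02 m is -0.0267.

Request:
pendant([
  [0, 0, 0, 0, 0, 0],
  [0, 0, 0, 0, 0, 0],
  [0, 0, -0.0267, 0, 0, 0],
  [0, 0, -0.0267, 0, 0, 0],
  [0, 0, 0, 0, 0, 0],
], jaw=0.05, lines="2,5")

```text
position: [0.5372, -0.3705, 0.106]
tool_rot: [0.002, -0.1, 0.995, -0.002]
contact_force: [0.5, -0.7, 1.5]
grip_width: 0.0496
```

Request:
pendant([
  [0, 0, 0, 0, 0, 0],
  [0, 0, 0, 0, 0, 0],
  [0, 0, 0, 0, 0, 0],
  [0, 0, 0, 0, 0, 0],
], jaw=0.0, grip_n=35, lines="2,5")

```text
position: [0.535, -0.3687, 0.1015]
tool_rot: [-0.001, -0.1, 0.995, 0.001]
contact_force: [-0.4, 0.0, -0.6]
grip_width: 0.026
```

Request:
pendant([
  [0, 0, 0.0133, 0, 0, 0],
  [0, 0, 0.008, 0, 0, 0],
  [0, 0, 0.0053, 0, 0, 0],
  [0, 0, 0.0053, 0, 0, 0],
  [0, 0, 0.004, 0, 0, 0],
  [0, 0, 0, 0, 0, 0],
], lines="2,5")

```text
position: [0.536, -0.3711, 0.0773]
tool_rot: [0.001, -0.1, 0.995, -0.002]
contact_force: [-1.7, -3.2, 7.8]
grip_width: 0.0004
```

To row units: 0.002 m is 0.0027.

Request:
pendant([
  [0, 0, 0.0027, 0, 0, 0],
  [0, 0, 0, 0, 0, 0],
  [0, 0, 0, 0, 0, 0],
], lines="2,5")

```text
position: [0.5362, -0.3717, 0.077]
tool_rot: [0.001, -0.1, 0.995, -0.002]
contact_force: [-4.5, -2.1, 15.1]
grip_width: 0.0005
```

Request:
pendant([
  [0, 0, 0.0027, 0, 0, 0],
  [0, 0, 0, 0, 0, 0],
  [0, 0, 0, 0, 0, 0],
], lines="2,5")

```text
position: [0.5365, -0.372, 0.0769]
tool_rot: [0.001, -0.1, 0.995, -0.003]
contact_force: [-7.7, 1.1, 24.8]
grip_width: 0.0003
```

To row units: -0.045 m is -0.06, -0.04 m is -0.0533.

Request:
pendant([
  [0, 0, -0.04, 0, 0, 0],
  [0, 0, -0.0533, 0, 0, 0],
  [0, 0, -0.06, 0, 0, 0],
  [0, 0, -0.06, 0, 0, 0],
  [0, 0.06, -0.0533, 0, 0, 0],
  [0, 0.06, 0, 0, 0, 0],
  [0, 0.06, 0, 0, 0, 0],
  [0, 0.06, 0, 0, 0, 0],
  [0, 0.06, 0, 0, 0, 0],
  [0, 0.06, 0, 0, 0, 0],
  [0, 0.06, 0, 0, 0, 0],
  [0, 0, 0, 0, 0, 0],
], jaw=0.05)

```text
t: 23.55
position: [0.473, -0.0634, 0.2646]
tool_rot: [-0.0, -0.103, 0.995, 0.001]
contact_force: [-0.1, -1.2, -0.3]
grip_width: 0.0501
gripper_force: 0.0
```

Create look.py:
```python
from caps import *
import sys
cp=pose("wrist"); im=camrig.get_image("wrist"); cv2.imwrite("pics/look.png",im); z=float(sys.argv[1])
L={"blue":((105,150,60),(122,255,255)),"green":((45,120,50),(80,255,255)),"orange":((7,215,140),(16,255,255)),"yellow":((21,200,100),(33,255,255))}
for n in L:
    for c in blobs(im,*L[n],150)[:3]:
        h=cv2.convexHull(c);(u,v),r=cv2.minEnclosingCircle(h); f=cv2.contourArea(h)/(np.pi*r*r)
        if f>.8 and r<60: (u,v),ax,_=cv2.fitEllipse(h);print(n,round(u,1),round(v,1),"r",round(r,1),px(cp,u,v,z).round(4))
```

```bash
python3 look.py .065
```

```text
green 337.6 282.1 r 18.2 [ 0.5322 -0.036   0.065 ]
orange 388.3 217.5 r 17.7 [ 0.4624 -0.0053  0.065 ]
```

Run:
```python
from h import *
im=cv2.imread("pics/look.png"); hsv=cv2.cvtColor(im,cv2.COLOR_BGR2HSV)
cp=pose("wrist")
for c in blobs(im,(100,120,40),(125,255,255),40): print(cv2.boundingRect(c),cv2.contourArea(c))
go([.4624,-.0058,.069],np.radians(191.2))
```

```text
(0, 61, 183, 247) 28548.5
(382, 266, 35, 33) 577.5
d_tool [-0.0011  0.0609  0.1959] rotvec [0.0002 0.0002 0.0099]
```

To row units: 0.045 m is 0.06, 0.035 m is 0.0467.

Request:
pendant([
  [0, 0.04, 0, 0, 0, 0],
  [0, 0.0413, 0, 0, 0, 0],
  [0, 0, 0.06, 0, 0, 0],
  [0, 0, 0.06, 0, 0, 0],
  [0, 0, 0.06, 0, 0, 0],
  [0, 0, 0.0467, 0, 0, 0],
  [0, 0, 0.0267, 0, 0, 0],
  [0, 0, 0.008, 0, 0, 0],
  [0, 0, 0, 0, 0, 0],
  [0, 0, 0, 0, 0, 0],
], jaw=0.05)

```text
t: 24.6
position: [0.4631, -0.0088, 0.0701]
tool_rot: [0.001, -0.1, 0.995, -0.0]
contact_force: [0.2, 0.7, 1.0]
grip_width: 0.05
gripper_force: 0.0
```

Request:
pendant([
  [0, 0, 0, 0, 0, 0],
  [0, 0, 0, 0, 0, 0],
  [0, 0, 0, 0, 0, 0],
  [0, 0, 0, 0, 0, 0],
  [0, 0, 0, 0, 0, 0],
], jaw=0.0, grip_n=35)

```text
t: 25.1
position: [0.4625, -0.008, 0.0697]
tool_rot: [0.001, -0.101, 0.995, -0.0]
contact_force: [-0.5, 1.6, 5.0]
grip_width: 0.0313
gripper_force: 35.0
```

Run:
```python
from h import *
go([.5575,-.2644,.17]); go([.5375,-.3726,.063])
```

```text
d_tool [-0.0419 -0.2703 -0.1002]
d_tool [-0.0006 -0.3723  0.0067]
```

To row units: -0.045 m is -0.06, -0.04 m is -0.0533.

Request:
pendant([
  [0, 0, -0.0267, 0, 0, 0],
  [0, 0, -0.0533, 0, 0, 0],
  [0, 0, -0.0533, 0, 0, 0],
  [-0.0093, -0.06, 0, 0, 0, 0],
  [-0.0093, -0.06, 0, 0, 0, 0],
  [-0.0093, -0.06, 0, 0, 0, 0],
  [-0.0093, -0.06, 0, 0, 0, 0],
  [-0.0093, -0.06, 0, 0, 0, 0],
  [-0.0093, -0.06, 0, 0, 0, 0],
  [0, 0, 0, 0, 0, 0],
])

```text
t: 26.1
position: [0.5574, -0.2695, 0.1677]
tool_rot: [-0.0, -0.098, 0.995, -0.001]
contact_force: [0.2, -0.4, -2.4]
grip_width: 0.0312
gripper_force: 35.0
```

Request:
pendant([
  [0, 0, 0.04, 0, 0, 0],
  [0, 0, 0.04, 0, 0, 0],
  [0, 0, 0.0267, 0, 0, 0],
  [0, 0, 0.02, 0, 0, 0],
  [0, 0, 0.0067, 0, 0, 0],
  [0, 0, 0, 0, 0, 0],
  [0, 0, 0, 0, 0, 0],
])

```text
t: 26.8
position: [0.5578, -0.2646, 0.0702]
tool_rot: [0.001, -0.101, 0.995, -0.001]
contact_force: [-0.1, 0.9, -0.9]
grip_width: 0.031
gripper_force: 35.0
```

To row units: 0.004 m is 0.0053, 0.002 m is 0.0027.

Request:
pendant([
  [0, 0, 0.0053, 0, 0, 0],
  [0, 0, 0.0027, 0, 0, 0],
  [0, 0, 0, 0, 0, 0],
  [0, 0, 0, 0, 0, 0],
], lines="2,4")

```text
position: [0.5575, -0.2646, 0.0636]
tool_rot: [0.001, -0.1, 0.995, -0.0]
contact_force: [0.4, 0.4, 0.6]
```

Request:
pendant([
  [0, 0, 0, 0, 0, 0],
  [0, 0, 0, 0, 0, 0],
  [0, 0, 0, 0, 0, 0],
  [0, 0, -0.0267, 0, 0, 0],
  [0, 0, -0.0267, 0, 0, 0],
  [0, 0, 0, 0, 0, 0],
], jaw=0.05, lines="2,5")

```text
position: [0.559, -0.2655, 0.1061]
tool_rot: [0.002, -0.1, 0.995, -0.002]
contact_force: [0.3, -0.4, 0.6]
grip_width: 0.0499
```

Request:
pendant([
  [0, 0, 0, 0, 0, 0],
  [0, 0, 0, 0, 0, 0],
  [0, 0, 0, 0, 0, 0],
  [0, 0, 0, 0, 0, 0],
  [0, 0, 0, 0, 0, 0],
  [0, 0, 0, 0, 0, 0],
], jaw=0.0, grip_n=35, lines="2,5")

```text
position: [0.5569, -0.2642, 0.1026]
tool_rot: [-0.0, -0.1, 0.995, 0.0]
contact_force: [0.1, -0.5, -0.3]
grip_width: 0.0097
```

Request:
pendant([
  [0, 0, 0.0133, 0, 0, 0],
  [0, 0, 0.008, 0, 0, 0],
  [0, 0, 0.0053, 0, 0, 0],
  [0, 0, 0.0053, 0, 0, 0],
  [0, 0, 0.004, 0, 0, 0],
  [0, 0, 0, 0, 0, 0],
], lines="2,5")

```text
position: [0.5572, -0.2645, 0.0771]
tool_rot: [-0.0, -0.1, 0.995, -0.0]
contact_force: [-3.9, 3.1, 11.3]
grip_width: 0.0003
```

To row units: 0.004 m is 0.0053.

Request:
pendant([
  [0, 0, 0.0053, 0, 0, 0],
  [0, 0, 0, 0, 0, 0],
  [0, 0, 0, 0, 0, 0],
  [0, 0, 0, 0, 0, 0],
], lines="2,5")

```text
position: [0.5581, -0.2651, 0.0771]
tool_rot: [0.001, -0.101, 0.995, -0.001]
contact_force: [-11.6, 4.9, 31.0]
grip_width: 0.0004
```

Request:
pendant([
  [0, 0, -0.04, 0, 0, 0],
  [0, 0, -0.0533, 0, 0, 0],
  [0, 0, -0.06, 0, 0, 0],
  [0, 0, -0.06, 0, 0, 0],
  [0.0133, 0.06, -0.0533, 0, 0, 0],
  [0.0133, 0.06, 0, 0, 0, 0],
  [0.0133, 0.06, 0, 0, 0, 0],
  [0.0133, 0.06, 0, 0, 0, 0],
  [0.0133, 0.06, 0, 0, 0, 0],
  [0.0133, 0.0133, 0, 0, 0, 0],
  [0.0333, 0, 0, 0, 0, 0],
  [0, 0, 0, 0, 0, 0],
], jaw=0.05)

```text
t: 30.6
position: [0.4284, -0.0581, 0.2643]
tool_rot: [-0.0, -0.101, 0.995, -0.0]
contact_force: [0.6, -0.1, -0.2]
grip_width: 0.0499
gripper_force: 0.0
```

```bash
python3 look.py .065
```

```text
green 323.2 322.7 r 18.1 [ 0.5317 -0.0362  0.065 ]
```

To row units: 0.02 m is 0.0267.

Request:
pendant([
  [0, 0.0267, 0, 0, 0, 0],
  [0, 0, 0, 0, 0, 0],
  [0, 0, 0, 0, 0, 0],
  [0, 0, 0, 0, 0, 0],
  [0, 0, 0, 0, 0, 0],
], jaw=0.087)

```text
t: 31.15
position: [0.4264, -0.0395, 0.2646]
tool_rot: [-0.0, -0.1, 0.995, -0.0]
contact_force: [0.0, -0.0, -1.3]
grip_width: 0.0816
gripper_force: 0.0
```

```bash
python3 look.py .065
```

Run:
```python
from h import *
im=cv2.imread("pics/look.png")
cv2.imwrite("pics/look_c.png",im[120:440,140:540])
```

```text
blue 363.7 323.1 r 17.1 [0.5227 0.0208 0.065 ]
green 304.3 320.7 r 18.1 [ 0.5316 -0.0359  0.065 ]
```

View pics/look_c.png

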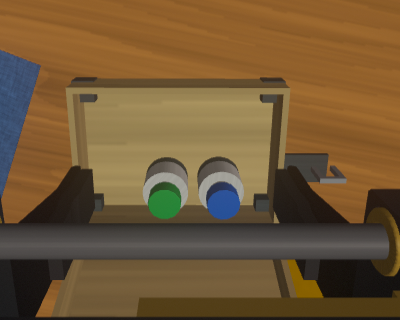

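Green has been knocked about 18 mm towards blue; both still stand upright, at crop (165,203) and (223,203). I use a narrower opening of 42 mm and take blue next.

Run:
```python
from h import *
go([.5222,.0198,.0695],np.radians(191.2))
```

```text
d_tool [-0.1058  0.039   0.1951] rotvec [ 0.0001 -0.0003  0.0052]
```

To row units: 0.045 m is 0.06, 0.04 m is 0.0533.

Request:
pendant([
  [-0.0467, 0.0173, 0, 0, 0, 0],
  [-0.0467, 0.0173, 0, 0, 0, 0],
  [-0.048, 0.0173, 0, 0, 0, 0],
  [0, 0, 0.06, 0, 0, 0],
  [0, 0, 0.06, 0, 0, 0],
  [0, 0, 0.0533, 0, 0, 0],
  [0, 0, 0, 0, 0, 0],
  [0, 0, 0, 0, 0, 0],
], jaw=0.042)

```text
t: 32.0
position: [0.5221, 0.0201, 0.1349]
tool_rot: [-0.001, -0.1, 0.995, 0.0]
contact_force: [0.3, 0.9, 0.6]
grip_width: 0.043
gripper_force: 0.0
```

Run:
```python
from h import *
go([.5222,.0198,.0695],np.radians(191.2))
```

```text
d_tool [-0.0001 -0.0004  0.0654] rotvec [ 0.0004 -0.0015  0.0054]
```

To row units: 0.03 m is 0.04, 0.02 m is 0.0267.

Request:
pendant([
  [0, 0, 0.04, 0, 0, 0],
  [0, 0, 0.0267, 0, 0, 0],
  [0, 0, 0.0133, 0, 0, 0],
  [0, 0, 0.0067, 0, 0, 0],
  [0, 0, 0, 0, 0, 0],
  [0, 0, 0, 0, 0, 0],
], jaw=0.042)

```text
t: 32.6
position: [0.5235, 0.0202, 0.0713]
tool_rot: [0.001, -0.1, 0.995, -0.0]
contact_force: [0.4, 1.0, -0.0]
grip_width: 0.0419
gripper_force: 0.0
```

Request:
pendant([
  [0, 0, 0, 0, 0, 0],
  [0, 0, 0, 0, 0, 0],
  [0, 0, 0, 0, 0, 0],
  [0, 0, 0, 0, 0, 0],
  [0, 0, 0, 0, 0, 0],
], jaw=0.0, grip_n=35)

```text
t: 33.1
position: [0.523, 0.0201, 0.0705]
tool_rot: [0.001, -0.1, 0.995, -0.0]
contact_force: [-0.6, -1.5, 4.4]
grip_width: 0.0312
gripper_force: 35.0
```

Run:
```python
from h import *
go([.4789,-.2498,.19])
```

```text
d_tool [ 0.097  -0.2558 -0.1195]
```

To row units: -0.044 m is -0.0587, -0.04 m is -0.0533.

Request:
pendant([
  [0, 0, -0.0267, 0, 0, 0],
  [0, 0, -0.0533, 0, 0, 0],
  [0, 0, -0.0533, 0, 0, 0],
  [0, 0, -0.0267, 0, 0, 0],
  [0.02, -0.0533, 0, 0, 0, 0],
  [0.02, -0.0533, 0, 0, 0, 0],
  [0.0213, -0.0587, 0, 0, 0, 0],
  [0.0227, -0.0587, 0, 0, 0, 0],
  [0.0227, -0.0587, 0, 0, 0, 0],
  [0.0227, -0.0587, 0, 0, 0, 0],
  [0, 0, 0, 0, 0, 0],
])

```text
t: 34.2
position: [0.4766, -0.2547, 0.189]
tool_rot: [-0.001, -0.098, 0.995, -0.001]
contact_force: [-0.2, 1.4, -1.4]
grip_width: 0.031
gripper_force: 35.0
```

Request:
pendant([
  [0, 0, 0.04, 0, 0, 0],
  [0, 0, 0.04, 0, 0, 0],
  [0, 0, 0.04, 0, 0, 0],
  [0, 0, 0.02, 0, 0, 0],
  [0, 0, 0.0133, 0, 0, 0],
  [0, 0, 0.0067, 0, 0, 0],
  [0, 0, 0, 0, 0, 0],
  [0, 0, 0, 0, 0, 0],
])

```text
t: 35.0
position: [0.4792, -0.2503, 0.0709]
tool_rot: [0.001, -0.1, 0.995, -0.001]
contact_force: [0.2, 0.5, -1.3]
grip_width: 0.0313
gripper_force: 35.0
```

To row units: 0.004 m is 0.0053, 0.0025 m is 0.0033.

Request:
pendant([
  [0, 0, 0.0053, 0, 0, 0],
  [0, 0, 0.0033, 0, 0, 0],
  [0, 0, 0, 0, 0, 0],
  [0, 0, 0, 0, 0, 0],
], lines="2,4")

```text
position: [0.4789, -0.2504, 0.0639]
tool_rot: [0.001, -0.1, 0.995, -0.001]
contact_force: [0.3, -0.9, 1.1]
```

Request:
pendant([
  [0, 0, 0, 0, 0, 0],
  [0, 0, 0, 0, 0, 0],
  [0, 0, 0, 0, 0, 0],
  [0, 0, -0.0267, 0, 0, 0],
  [0, 0, -0.0267, 0, 0, 0],
  [0, 0, 0, 0, 0, 0],
], jaw=0.05, lines="2,5")

```text
position: [0.48, -0.251, 0.1059]
tool_rot: [0.002, -0.1, 0.995, -0.002]
contact_force: [1.2, -0.9, 0.4]
grip_width: 0.0495
```

Request:
pendant([
  [0, 0, 0, 0, 0, 0],
  [0, 0, 0, 0, 0, 0],
  [0, 0, 0, 0, 0, 0],
  [0, 0, 0, 0, 0, 0],
  [0, 0, 0, 0, 0, 0],
  [0, 0, 0, 0, 0, 0],
  [0, 0, 0, 0, 0, 0],
], jaw=0.0, grip_n=35, lines="2,5")

```text
position: [0.4783, -0.2498, 0.1031]
tool_rot: [-0.0, -0.1, 0.995, 0.0]
contact_force: [-0.5, 1.5, 0.2]
grip_width: 0.0039
```

Request:
pendant([
  [0, 0, 0.0133, 0, 0, 0],
  [0, 0, 0.008, 0, 0, 0],
  [0, 0, 0.0053, 0, 0, 0],
  [0, 0, 0.0053, 0, 0, 0],
  [0, 0, 0.004, 0, 0, 0],
  [0, 0, 0, 0, 0, 0],
], lines="2,5")

```text
position: [0.4785, -0.2499, 0.0772]
tool_rot: [-0.0, -0.101, 0.995, 0.0]
contact_force: [-3.6, 2.7, 10.9]
grip_width: 0.0006
```

Request:
pendant([
  [0, 0, 0.0053, 0, 0, 0],
  [0, 0, 0, 0, 0, 0],
  [0, 0, 0, 0, 0, 0],
  [0, 0, 0, 0, 0, 0],
], lines="2,5")

```text
position: [0.4794, -0.2505, 0.077]
tool_rot: [0.0, -0.101, 0.995, -0.001]
contact_force: [-12.1, 9.2, 35.5]
grip_width: 0.0002
```

Request:
pendant([
  [0, 0, -0.04, 0, 0, 0],
  [0, 0, -0.0533, 0, 0, 0],
  [0, 0, -0.06, 0, 0, 0],
  [0, 0, -0.06, 0, 0, 0],
  [0, 0.06, -0.0533, 0, 0, 0],
  [0, 0.06, 0, 0, 0, 0],
  [0, 0.06, 0, 0, 0, 0],
  [0, 0.06, 0, 0, 0, 0],
  [0, 0.0533, 0, 0, 0, 0],
  [0, 0, 0, 0, 0, 0],
  [0, 0, 0, 0, 0, 0],
], jaw=0.087)

```text
t: 38.8
position: [0.4359, -0.0413, 0.2654]
tool_rot: [0.0, -0.102, 0.995, -0.0]
contact_force: [-0.4, -0.2, 0.5]
grip_width: 0.0805
gripper_force: 0.0
```

```bash
python3 look.py .065
```

Run:
```python
from h import *
go([.532,-.036,.0695],np.radians(191.2))
```

```text
green 307.8 311.9 r 18.1 [ 0.5317 -0.0359  0.065 ]
d_tool [-0.0951 -0.0132  0.1959] rotvec [-0.0007  0.0002  0.0065]
```

To row units: 0.045 m is 0.06, 0.04 m is 0.0533.

Request:
pendant([
  [-0.04, -0.0053, 0, 0, 0, 0],
  [-0.0467, -0.0053, 0, 0, 0, 0],
  [-0.04, -0.0067, 0, 0, 0, 0],
  [0, 0, 0.06, 0, 0, 0],
  [0, 0, 0.06, 0, 0, 0],
  [0, 0, 0.0533, 0, 0, 0],
  [0, 0, 0.04, 0, 0, 0],
  [0, 0, 0.0267, 0, 0, 0],
  [0, 0, 0.0133, 0, 0, 0],
  [0, 0, 0.0067, 0, 0, 0],
  [0, 0, 0, 0, 0, 0],
  [0, 0, 0, 0, 0, 0],
], jaw=0.05)

```text
t: 40.05
position: [0.5326, -0.0361, 0.0716]
tool_rot: [0.001, -0.1, 0.995, -0.0]
contact_force: [-0.2, 0.1, 0.7]
grip_width: 0.0499
gripper_force: 0.0
```

Request:
pendant([
  [0, 0, 0, 0, 0, 0],
  [0, 0, 0, 0, 0, 0],
  [0, 0, 0, 0, 0, 0],
  [0, 0, 0, 0, 0, 0],
  [0, 0, 0, 0, 0, 0],
], jaw=0.0, grip_n=35)

```text
t: 40.55
position: [0.5321, -0.0357, 0.071]
tool_rot: [0.001, -0.1, 0.995, -0.0]
contact_force: [0.4, -2.1, 1.8]
grip_width: 0.0312
gripper_force: 35.0
```

Run:
```python
from h import *
go([.4589,-.358,.19])
```

```text
d_tool [ 0.1361 -0.3012 -0.1189]
```

To row units: -0.044 m is -0.0587, -0.04 m is -0.0533.

Request:
pendant([
  [0, 0, -0.0267, 0, 0, 0],
  [0, 0, -0.0533, 0, 0, 0],
  [0, 0, -0.0533, 0, 0, 0],
  [0, 0, -0.0267, 0, 0, 0],
  [0.024, -0.0533, 0, 0, 0, 0],
  [0.024, -0.0533, 0, 0, 0, 0],
  [0.0267, -0.0587, 0, 0, 0, 0],
  [0.0267, -0.0587, 0, 0, 0, 0],
  [0.0267, -0.0587, 0, 0, 0, 0],
  [0.0267, -0.0587, 0, 0, 0, 0],
  [0.0267, -0.0587, 0, 0, 0, 0],
  [0, 0, 0, 0, 0, 0],
])

```text
t: 41.75
position: [0.4561, -0.3618, 0.19]
tool_rot: [-0.001, -0.098, 0.995, -0.001]
contact_force: [-0.2, 0.5, -1.6]
grip_width: 0.031
gripper_force: 35.0
```

Request:
pendant([
  [0, 0, 0.04, 0, 0, 0],
  [0, 0, 0.04, 0, 0, 0],
  [0, 0, 0.04, 0, 0, 0],
  [0, 0, 0.02, 0, 0, 0],
  [0, 0, 0.0133, 0, 0, 0],
  [0, 0, 0.0067, 0, 0, 0],
  [0, 0, 0, 0, 0, 0],
  [0, 0, 0, 0, 0, 0],
])

```text
t: 42.55
position: [0.4591, -0.3573, 0.0718]
tool_rot: [0.001, -0.101, 0.995, -0.001]
contact_force: [-0.2, -0.0, -2.0]
grip_width: 0.0312
gripper_force: 35.0
```

To row units: 0.004 m is 0.0053, 0.003 m is 0.004.

Request:
pendant([
  [0, 0, 0.0053, 0, 0, 0],
  [0, 0, 0.004, 0, 0, 0],
  [0, 0, 0, 0, 0, 0],
  [0, 0, 0, 0, 0, 0],
], lines="2,4")

```text
position: [0.4588, -0.3573, 0.0642]
tool_rot: [0.001, -0.1, 0.995, -0.001]
contact_force: [1.7, -1.0, 1.7]
```

Request:
pendant([
  [0, 0, 0, 0, 0, 0],
  [0, 0, 0, 0, 0, 0],
  [0, 0, 0, 0, 0, 0],
  [0, 0, -0.0267, 0, 0, 0],
  [0, 0, -0.0267, 0, 0, 0],
  [0, 0, 0, 0, 0, 0],
], jaw=0.05, lines="2,5")

```text
position: [0.4597, -0.358, 0.1062]
tool_rot: [0.002, -0.1, 0.995, -0.002]
contact_force: [0.6, -1.1, 0.3]
grip_width: 0.0496
```

Request:
pendant([
  [0, 0, 0, 0, 0, 0],
  [0, 0, 0, 0, 0, 0],
  [0, 0, 0, 0, 0, 0],
  [0, 0, 0, 0, 0, 0],
  [0, 0, 0, 0, 0, 0],
  [0, 0, 0, 0, 0, 0],
  [0, 0, 0, 0, 0, 0],
], jaw=0.0, grip_n=35, lines="2,5")

```text
position: [0.4583, -0.3566, 0.1033]
tool_rot: [-0.0, -0.1, 0.995, 0.0]
contact_force: [0.0, -0.4, -0.1]
grip_width: 0.0035
```

Request:
pendant([
  [0, 0, 0.0133, 0, 0, 0],
  [0, 0, 0.008, 0, 0, 0],
  [0, 0, 0.0053, 0, 0, 0],
  [0, 0, 0.0053, 0, 0, 0],
  [0, 0, 0.004, 0, 0, 0],
  [0, 0, 0, 0, 0, 0],
], lines="2,5")

```text
position: [0.4584, -0.3567, 0.0773]
tool_rot: [-0.0, -0.101, 0.995, 0.0]
contact_force: [-3.0, 1.7, 7.0]
grip_width: 0.0007
```

To row units: 0.0035 m is 0.0047.

Request:
pendant([
  [0, 0, 0.0047, 0, 0, 0],
  [0, 0, 0, 0, 0, 0],
  [0, 0, 0, 0, 0, 0],
  [0, 0, 0, 0, 0, 0],
], lines="2,5")

```text
position: [0.4589, -0.3573, 0.0771]
tool_rot: [0.0, -0.101, 0.995, -0.001]
contact_force: [-9.4, 8.5, 27.8]
grip_width: 0.0002
```

Request:
pendant([
  [0, 0, -0.04, 0, 0, 0],
  [0, 0, -0.0533, 0, 0, 0],
  [0, 0, -0.06, 0, 0, 0],
  [0, 0, -0.06, 0, 0, 0],
  [0, 0.06, -0.06, 0, 0, 0],
  [0, 0.06, 0, 0, 0, 0],
  [0, 0.06, 0, 0, 0, 0],
  [0, 0.06, 0, 0, 0, 0],
  [0, 0.06, 0, 0, 0, 0],
  [0, 0.06, 0, 0, 0, 0],
  [0, 0.06, 0, 0, 0, 0],
  [0, 0, 0, 0, 0, 0],
], jaw=0.03)

```text
t: 46.45
position: [0.3964, -0.0534, 0.2682]
tool_rot: [0.0, -0.103, 0.995, 0.001]
contact_force: [-0.0, -1.3, -0.1]
grip_width: 0.0301
gripper_force: 0.0
```

Request:
pendant([
  [0, 0, 0, 0, 0, 0.0923],
  [0, 0, 0, 0, 0, 0.0923],
  [0, 0, 0, 0, 0, 0.0923],
  [0, 0, 0, 0, 0, 0.0923],
  [0, 0, 0, 0, 0, 0.0923],
  [0, 0, 0, 0, 0, 0.0923],
  [0, 0, 0, 0, 0, 0.0923],
  [0, 0, 0, 0, 0, 0.0923],
  [0, 0, 0, 0, 0, 0.0923],
  [0, 0, 0, 0, 0, 0.0923],
  [0, 0, 0, 0, 0, 0.0764],
  [0, 0, 0, 0, 0, 0],
])

```text
t: 47.65
position: [0.3974, -0.0581, 0.2682]
tool_rot: [0.0, 0.633, 0.774, -0.0]
contact_force: [1.5, 0.4, 0.2]
grip_width: 0.0299
gripper_force: 0.0
```

Run:
```python
from h import *
go([.67,.004,.28],np.radians(101.3))
it=camrig.get_image("top"); cv2.imwrite("pics/top5.png",it); cv2.imwrite("pics/top5c.png",cv2.resize(it[200:400,100:560],None,fx=1.7,fy=1.7,interpolation=2))
```

```text
d_tool [ 0.0066  0.2795 -0.0119] rotvec [-0.      0.0002  0.0032]
```

View pics/top5c.png

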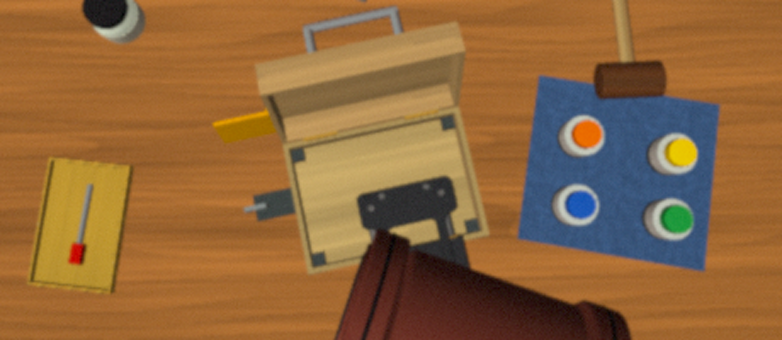

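All four pots stand upright on the mat, at crop (582,135), (675,152), (577,205) and (670,220). The crate is empty, the pin is in the dish, and the open lid's handle bar runs (305,28)–(399,12).

Run:
```python
from h import *
ct=pose("top")
for z in (.155,.161): print(px(ct,279.4,216.5,z).round(4),px(ct,334.7,207,z).round(4))
```

```text
[0.6634 0.0525 0.155 ] [ 0.6791 -0.0467  0.155 ]
[0.6619 0.052  0.161 ] [ 0.6776 -0.0465  0.161 ]
```

Request:
pendant([
  [0, 0.0533, -0.016, 0, 0, 0],
  [0.0027, 0.0533, 0, 0, 0, 0],
  [0.0027, 0.0533, 0, 0, 0, 0],
  [0.0027, 0.0533, 0, 0, 0, 0],
  [0, 0.0533, 0, 0, 0, 0],
  [0, 0.0533, 0, 0, 0, 0],
  [0, 0.0527, 0, 0, 0, 0],
  [0, 0, 0, 0, 0, 0],
  [0, 0, 0, 0, 0, 0],
], jaw=0.03)

```text
t: 48.6
position: [0.6699, 0.0043, 0.2784]
tool_rot: [-0.001, 0.631, 0.776, -0.001]
contact_force: [-0.2, -1.0, 0.1]
grip_width: 0.03
gripper_force: 0.0
```

Run:
```python
from h import *
go([.671,.004,.161],np.radians(101.3))
```

```text
d_tool [-0.0006  0.0014  0.1174] rotvec [-0.0029 -0.0007  0.0074]
```

To row units: 0.035 m is 0.0467, 0.025 m is 0.0333.

Request:
pendant([
  [0, 0.0007, 0.0467, 0, 0, 0],
  [0, 0, 0.0467, 0, 0, 0],
  [0, 0, 0.0333, 0, 0, 0],
  [0, 0, 0.02, 0, 0, 0],
  [0, 0, 0.0093, 0, 0, 0],
  [0, 0, 0, 0, 0, 0],
  [0, 0, 0, 0, 0, 0],
], jaw=0.03)

```text
t: 49.3
position: [0.6712, 0.0044, 0.1653]
tool_rot: [0.001, 0.632, 0.775, 0.001]
contact_force: [0.1, 0.2, 0.9]
grip_width: 0.03
gripper_force: 0.0
```

Request:
pendant([
  [0, 0, 0, 0, 0, 0],
  [0, 0, 0, 0, 0, 0],
  [0, 0, 0, 0, 0, 0],
  [0, 0, 0, 0, 0, 0],
  [0, 0, 0, 0, 0, 0],
  [0, 0, 0, 0, 0, 0],
], jaw=0.0, grip_n=25)

```text
t: 49.9
position: [0.6706, 0.0046, 0.1638]
tool_rot: [0.0, 0.632, 0.775, 0.0]
contact_force: [-1.0, -0.4, 2.7]
grip_width: 0.0088
gripper_force: 25.0
```

Run:
```python
from h import *
s=probe_bus.get_state();M=rot(s);p=s["position"];y=np.radians(11.28)
X=np.array([np.cos(y),np.sin(y),0]); hz=np.array([.5715,-.0153,.0455])
d=p-hz; a=np.arctan2(d[2],d@X); a0=np.arctan2(.07,-.135);print("theta",a0-a,"r",np.hypot(d[2],d@X))
r=.152;prev=p
for th in np.arange(1.7,-.01,-.1):
    q=hz+X*r*np.cos(a0-th)+np.array([0,0,r*np.sin(a0-th)])
    print(round(th,2),M.inv().apply(q-prev).round(4),q.round(3));prev=q
```

```text
theta 1.7995031503727228 r 0.15560245977829704
1.7 [-0.0001 -0.0143 -0.0065] [0.657 0.002 0.17 ]
1.6 [ 0.0001 -0.0129 -0.008 ] [ 0.644 -0.001  0.178]
1.5 [ 0.0001 -0.0136 -0.0067] [ 0.631 -0.004  0.185]
1.4 [ 0.0001 -0.0142 -0.0053] [ 0.617 -0.006  0.19 ]
1.3 [ 0.0001 -0.0147 -0.0039] [ 0.602 -0.009  0.194]
1.2 [ 0.0001 -0.015  -0.0024] [ 0.588 -0.012  0.197]
1.1 [ 0.0001 -0.0152 -0.0009] [ 0.573 -0.015  0.197]
1.0 [ 0.0001 -0.0152  0.0006] [ 0.558 -0.018  0.197]
0.9 [ 0.0001 -0.015   0.0021] [ 0.543 -0.021  0.195]
0.8 [ 0.0001 -0.0148  0.0036] [ 0.529 -0.024  0.191]
0.7 [ 0.0001 -0.0143  0.0051] [ 0.514 -0.027  0.186]
0.6 [ 0.0001 -0.0137  0.0065] [ 0.501 -0.029  0.179]
0.5 [ 0.0001 -0.013   0.0078] [ 0.488 -0.032  0.172]
0.4 [ 0.0001 -0.0122  0.0091] [ 0.476 -0.034  0.162]
0.3 [ 0.0001 -0.0112  0.0103] [ 0.465 -0.036  0.152]
0.2 [ 0.0001 -0.0101  0.0113] [ 0.455 -0.038  0.141]
0.1 [ 0.     -0.0089  0.0123] [ 0.447 -0.04   0.129]
-0.0 [ 0.     -0.0077  0.0131] [ 0.439 -0.042  0.115]
```

To row units: -0.0152 m is -0.0203, -0.015 m is -0.02.

Request:
pendant([
  [0, -0.0167, -0.012, 0, 0, 0],
  [0, -0.0173, -0.0107, 0, 0, 0],
  [0, -0.0181, -0.0089, 0, 0, 0],
  [0, -0.0189, -0.0071, 0, 0, 0],
  [0, -0.0196, -0.0052, 0, 0, 0],
  [0, -0.02, -0.0032, 0, 0, 0],
  [0, -0.0203, -0.0012, 0, 0, 0],
  [0, -0.0203, 0.0008, 0, 0, 0],
  [0, -0.02, 0.0028, 0, 0, 0],
  [0, -0.0197, 0.0048, 0, 0, 0],
  [0, 0, 0, 0, 0, 0],
])

```text
t: 51.0
position: [0.5293, -0.0239, 0.1947]
tool_rot: [0.0, 0.632, 0.775, 0.0]
contact_force: [-6.1, 1.6, 9.4]
grip_width: 0.009
gripper_force: 25.0
```

Run:
```python
from h import *
go([.529,-.024,.194])
```

```text
d_tool [-0.0001 -0.0004  0.0007]
```

To row units: -0.0143 m is -0.0191, -0.0137 m is -0.0183.

Request:
pendant([
  [0, -0.0191, 0.0075, 0, 0, 0],
  [0, -0.0183, 0.0087, 0, 0, 0],
  [0, -0.0173, 0.0104, 0, 0, 0],
  [0, -0.0163, 0.0121, 0, 0, 0],
  [0, -0.0149, 0.0137, 0, 0, 0],
  [0, -0.0135, 0.0151, 0, 0, 0],
  [0, -0.0119, 0.0164, 0, 0, 0],
  [0, -0.0053, 0.0093, 0, 0, 0],
  [0, 0, 0, 0, 0, 0],
])

```text
t: 51.9
position: [0.4429, -0.0413, 0.122]
tool_rot: [-0.001, 0.632, 0.775, -0.001]
contact_force: [-2.7, 1.4, -3.9]
grip_width: 0.0092
gripper_force: 25.0
```

Run:
```python
from h import *
go([.439,-.042,.118])
```

```text
d_tool [ 0.0001 -0.004   0.004 ]
```

To row units: -0.003 m is -0.004, -0.001 m is -0.0013.

Request:
pendant([
  [0, -0.004, 0.004, 0, 0, 0],
  [0, -0.0013, 0.004, 0, 0, 0],
  [0, 0, 0, 0, 0, 0],
  [0, 0, 0, 0, 0, 0],
], lines="2,4")

```text
position: [0.4405, -0.0418, 0.1173]
tool_rot: [-0.001, 0.632, 0.775, 0.0]
contact_force: [-2.1, 5.0, 1.0]
```

Request:
pendant([
  [0, 0, 0.004, 0, 0, 0],
  [0, 0, 0, 0, 0, 0],
  [0, 0, 0, 0, 0, 0],
], lines="2,4")

```text
position: [0.4397, -0.042, 0.1152]
tool_rot: [-0.001, 0.632, 0.775, -0.001]
contact_force: [-10.2, 4.5, 12.3]
```

To row units: 0.003 m is 0.004.

Request:
pendant([
  [0, 0, 0.004, 0, 0, 0],
  [0, 0, 0, 0, 0, 0],
  [0, 0, 0, 0, 0, 0],
], lines="2,4")

```text
position: [0.4399, -0.0426, 0.114]
tool_rot: [-0.001, 0.632, 0.775, -0.001]
contact_force: [-17.9, 3.9, 27.3]
```

Request:
pendant([
  [0, 0, 0, 0, 0, 0],
  [0, 0, 0, 0, 0, 0],
  [0, 0, -0.0267, 0, 0, 0],
  [0, 0, -0.04, 0, 0, 0],
  [0, 0, 0, 0, 0, 0],
], jaw=0.03, lines="2,5")

```text
position: [0.4438, -0.0435, 0.1653]
tool_rot: [0.004, 0.632, 0.775, 0.001]
contact_force: [1.0, -0.0, 0.6]
grip_width: 0.0288
```

Request:
pendant([
  [0, 0, 0, 0, 0, 0],
  [0, 0, 0, 0, 0, 0],
  [0, 0, 0, 0, 0, 0],
  [0, 0, 0, 0, 0, 0],
  [0, 0, 0, 0, 0, 0],
], jaw=0, grip_n=25, lines="2,5")

```text
position: [0.4402, -0.0424, 0.1607]
tool_rot: [-0.001, 0.632, 0.775, -0.0]
contact_force: [0.7, -0.1, 0.1]
grip_width: 0.0026
```

Request:
pendant([
  [0, 0, 0.0133, 0, 0, 0],
  [0, 0, 0.0107, 0, 0, 0],
  [0, 0, 0.004, 0, 0, 0],
  [0, 0, 0.0027, 0, 0, 0],
  [0, 0, 0, 0, 0, 0],
], lines="2,5")

```text
position: [0.4397, -0.0422, 0.1388]
tool_rot: [-0.001, 0.632, 0.775, -0.001]
contact_force: [-7.9, 1.6, 10.3]
grip_width: 0.0005
```

To row units: 0.003 m is 0.004.

Request:
pendant([
  [0, 0, 0.004, 0, 0, 0],
  [0, 0, 0, 0, 0, 0],
  [0, 0, 0, 0, 0, 0],
], lines="2,4")

```text
position: [0.4398, -0.0423, 0.1383]
tool_rot: [-0.001, 0.632, 0.775, -0.001]
contact_force: [-17.0, 4.5, 31.9]
```

Request:
pendant([
  [0, 0, -0.0267, 0, 0, 0],
  [0, 0, -0.0533, 0, 0, 0],
  [0, 0, -0.06, 0, 0, 0],
  [0, 0, -0.06, 0, 0, 0],
  [0, -0.06, 0, 0, 0, 0],
  [0, -0.0533, 0, 0, 0, 0],
  [0, 0, 0, 0, 0, 0],
  [0, 0, 0, 0, 0, 0],
  [0, 0, 0, 0, 0, 0],
], jaw=0.03)

```text
t: 55.6
position: [0.3578, -0.0595, 0.2853]
tool_rot: [0.0, 0.632, 0.775, 0.0]
contact_force: [0.1, 0.1, 1.1]
grip_width: 0.0298
gripper_force: 0.0
```

Run:
```python
from h import *
it=camrig.get_image("top"); cv2.imwrite("pics/top6c.png",cv2.resize(it[130:400,80:560],None,fx=1.6,fy=1.6,interpolation=2))
```

```text
(no output)
```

View pics/top6c.png

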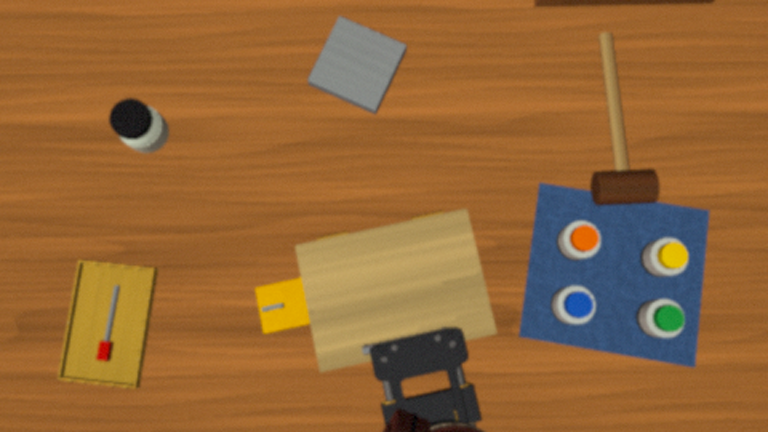

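The lid is shut at crop (300–495, 210–370), and the pin is in the dish at (108,320). The four pots stand on the mat, and the mallet, jar and block are untouched.

```bash
python3 -c "
from plant import env, camrig, probe_bus, finish_job
print(finish_job())"
```

```text
the job is handed in; nothing more can be done
None
```

The job is handed in: the pin lies in the dish, all four pots stand upright on the mat with their caps pressed home, and the crate's lid is shut. The mallet, jar and steel block were left alone.

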